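# Feed the window planter and walk it back

## Robot

A 7-joint arm with a two-finger parallel gripper is mounted at the origin on the work surface. World frame = base frame: x ahead of the robot, y to its left, z up, the work surface at z = 0. Lengths are in m, angles in rad, forces in N, time in s.
With the tool pointing down it reaches from about 0.425 to 0.975 m from the base axis. Payload 16.7 kg.
Tool frame: the origin (TCP) lies on the centre line of the jaws, within the pads' length; the fingertips stand 19 mm ahead of it and the grasp point (between the pads) is the TCP; z points along the fingers, y is the line along which they close (so a half turn about z gives the same grasp; the last joint's range is limited). The gripper opens to 85 mm and grips with 20 to 120 N. Pads are 22 mm wide; open, the fingers measure 114 mm over their backs; the gripper's body (76 mm by 85 mm) begins 54 mm behind the grasp point. The pads swing forward as they close: fully open they stand 13 mm farther back than shut.
Start: joints at [-1.252, 0.426, 0.074, 1.606, -0.034, 1.111, -0.067], TCP at [0.305, 0.602, 0.25] pointing down, gripper open.
Joint ranges: [-2.85, 2.85], [-0.5, 2.14], [-1.23, 1.37], [0.21, 2.46], [-1.02, 4.16], [0.16, 2.05], [-2.73, 2.73]. Speed limits (rad/s): [1.89, 1.89, 2.39, 2.39, 3.01, 3.01, 3.01].

## Interface

Orientations are given as a 3x3 rotation matrix whose columns are the frame's x, y, z axes.
In Python, from station import get_obs, snapshot, calibration, finish_job, look_for, spot_point gives the robot as it stands.
- The arm moves only by the shell command python3 -m pendant 'ROWS' [FORCE]. ROWS is JSON, a list that holds one entry, the list of rows, each a list of 7 numbers: the shift along the tool's x, y, z in cm, then the turn, a rotation vector about the tool's x, y, z in rad, then the finger opening in cm, from 0 to 8.54. A call has 1 to 20 rows; each row shifts and turns the commanded pose from where the row before left it, along the tool's axes as they then stand; what a row does not reach is not made up. A row lasts 1/10 s, in which the tool goes at most 50 mm and 8.59 degrees, less where a joint would pass 70% of its speed; a pose out of reach is approached as far as the arm can. A call with a gripper value outside its range is refused whole. The fingers move at their own pace and stop on an object; FORCE is the grip in N (left out, the last holds). Time passes only in rows, so rows that do not move let the fingers close. It gives the time, the measured TCP pose, the force, the opening and the grip force at its end, in the units of the state.
- get_obs(): the state, without advancing time (a new reading comes with each control period).
- snapshot(name): name is "scene" or "top"; returns the picture (480x640x3 uint8, blue, green, red); there is no depth.
- calibration(name): a dict with "fx", "fy", "cx", "cy" (pixels), "extrinsics" (4x4, takes a point from world to camera coordinates). Camera axes: x right, y down, z forward; pixel columns grow to the right and rows downward; lengths in m; the calibration is good to about 2 mm. A picture is of the moment at which its call begins. calibration takes no time and is no camera call.
- finish_job(): hands the job in; it is judged then, once.
Trained networks look in the newest picture that a camera, given by its name, has taken for a name from the list of things; names that differ only in an ending like _2 or _b are one class to them, and where a whole thing is asked for, a point or a joint stands for the part that bears it (a point fixed in the world has none). Each returns a list of dicts, best first, with "confidence" (0 to 1); they miss things now and then, are a little off and sometimes report something else, mostly with a low value. They report only what shows in the picture. A call takes as long as a camera call. They do not tell look-alikes from the thing itself.
- look_for(camera, query): "box" ([left, top, right, bottom] in pixels, round what is visible of it).
- spot_point(camera, query): "position" ([column, row] in pixels: a listed point, or the origin of a listed thing).
The state is a dict: "time_s": time; "joint_pos": joint angles; "qd": joint speeds; "joint_efforts": joint torques, N m; "tcp_pos": TCP position; "eef_rot": TCP orientation; "ft_force": force on the tool from outside, world axes, zero at the start; "moment": the same for the moment, N m; "finger_gap": opening from 0.0 (shut) to 1.0 (fully open); "gripper_force": force on a finger pad.
Only numpy, scipy, OpenCV 4.12 (cv2) and the standard library are available. Lean on these libraries where they do the work, as an engineer would, in place of code of your own. Each camera call takes 0.05 s, during which the arm holds its last target. There are 200 camera calls.

## Task

Feed the window planter: put every feed tablet from the porcelain dish into the green feed tube in the middle of the planter and press them down with the beech rammer until they all sit tight on one another at the very bottom and the stack feels firm, and leave the rammer standing upright on its round cork mat. Also walk the heavy planter back towards the window rail without lifting or tipping it, by pushing its two front corners in turn in short steps so that it never swings more than about 20 degrees off square, keeping off the clear sight window in the middle of its front, until it stands square to the rail with a gap of about two centimetres between them. Leave the other things on the sill where they are.

Things in the scene. Friction and masses are not known exactly. Their poses are not given: they have to be found in the camera images.
- planter: loose grey concrete trough of gravel, 1.6 kg (slides under 7 to 16 N), 130 deep (x) x 260 wide (y) x 116 mm high; origin: centre of its underside; x points from its front (towards the robot) to its back (towards the rail), y left, z up. Gravel at 108 mm; two low succulents at (8, +-85) mm, 40 mm in radius, reach 140 mm. Slide it, never lift or tip
- tube_mouth (a point): centre of the mouth of the green feed tube, upright in the planter at its (-12, 0) mm; mouth 132 mm above the planter's underside, 16 mm above its rim; outside diameter 43 mm at the mouth. Inside diameter 30 mm, flared over the top 8 mm to 37 mm. Axes as the planter's
- tube_floor (a point): centre of the tube's flat inner floor, 126 mm below the mouth. In the lowest 80 mm of the bore 5 pairs of sprung black fingers, the first 8 mm up, then every 16 mm, grip the tablets: one dropped in stops about 72 mm up (or hangs tilted in the mouth) and must be pushed past every pair (5 to 15 N for two). Two at a time fit in the plain throat above. The rammer passes freely. Five packed fill 80 mm
- tab1_mid (a point): one of up to five brown pressed plant-feed tablets, a plain upright cylinder 28 mm in diameter and 16 mm high, 14 g; this point is its centre; its z axis is its cylinder axis (up at the start). They stand in a row in the dish; some may be absent (None)
- tab2_mid (a point): one of up to five brown pressed plant-feed tablets, a plain upright cylinder 28 mm in diameter and 16 mm high, 14 g; this point is its centre; its z axis is its cylinder axis (up at the start). They stand in a row in the dish; some may be absent (None)
- tab3_mid (a point): one of up to five brown pressed plant-feed tablets, a plain upright cylinder 28 mm in diameter and 16 mm high, 14 g; this point is its centre; its z axis is its cylinder axis (up at the start). They stand in a row in the dish; some may be absent (None)
- tab4_mid (a point): one of up to five brown pressed plant-feed tablets, a plain upright cylinder 28 mm in diameter and 16 mm high, 14 g; this point is its centre; its z axis is its cylinder axis (up at the start). They stand in a row in the dish; some may be absent (None)
- tab5_mid (a point): one of up to five brown pressed plant-feed tablets, a plain upright cylinder 28 mm in diameter and 16 mm high, 14 g; this point is its centre; its z axis is its cylinder axis (up at the start). They stand in a row in the dish; some may be absent (None)
- rammer_mid (a point): centre (half-way up, 84.5 mm above its foot) of the beech rammer, a round wooden rod 169 mm long, 90 g, standing upright on its cork mat at the start; z axis along the rod, up towards the handle. Flat foot 25 mm in diameter (lowest 50 mm), 20 mm shaft (50 to 119 mm), pale handle 26 mm in diameter (119 to 169 mm above the foot), red band at its lower end. A firm press is 10 to 25 N
- mat: round cork mat fixed to the sill, 100 mm in diameter, 5 mm thick; origin at the centre of its underside
- dish: low rectangular white porcelain dish fixed to the sill, 250 mm along its x, 110 mm along its y, floor 4 mm thick, rim 10 mm high above the sill and 6 mm wide; origin at the centre of its underside. The tablets start in a row along its x axis, 44 mm apart, centred across it
- rail: fixed white bottom rail of the window frame, along the back of the sill, 50 mm deep (x), 1500 mm long (y), 45 mm high; origin at the centre of its underside; its face towards the robot is at x = -25 mm and looks along -x
- sight: clear plastic sight window with a red stripe in the middle of the planter's front face, 50 mm wide, 74 mm high, standing 4 mm proud; origin at its centre, 55 mm above the planter's underside. It is delicate: do not push on it
- corner_left (a point): a good spot to push: on the planter's front face, 110 mm left (+y) of its middle, 30 mm above its underside
- corner_right (a point): a good spot to push: on the planter's front face, 110 mm right (-y) of its middle, 30 mm above its underside
- clamp_jar: bystander: loose turquoise ceramic jar with cork-lined clamp lid, 104 mm in diameter, 136 mm high; origin at the centre of its underside
- egg_timer: bystander: loose stainless egg timer with twist dial, 72 mm in diameter, 60 mm high; origin at the centre of its underside
- jam_jar: bystander: loose glass jam jar with red lid, 72 mm in diameter, 100 mm high; origin at the centre of its underside
- honey_dipper: bystander: loose wooden honey dipper lying on the sill, 160 mm long along its x, 22 mm thick; origin at the middle of its underside
- mister: bystander: loose amber glass mister bottle, 68 mm in diameter, 136 mm high; origin at the centre of its underside
- cactus_pot: bystander: loose terracotta pot with a round cactus, 86 mm in diameter, 115 mm high; origin at the centre of its underside
Mind the look-alikes: they are no part of the job. What is shaped like the part that bears rammer_mid but blue is not meant.

How it is judged:
By the outcome, as a careful person would: the job done as asked, in the order asked, and still so for the second after the job is handed in, with the robot touching nothing.
Of tab1, tab2, tab3, tab4, tab5 only 3 to 5 are there at a start; the rules pass over those that are not, and their reading is None.
At some moment in a run one of tab1, tab2, tab3, tab4, tab5 may be knocked a few centimetres aside while the robot is not near it.
It also fails if it takes over 210 s, if anything falls off the work surface, if the arm or the gripper's body presses on something with over 40 N, if the wrist force passes 120 N, or if a joint passes its speed limit or range.

## Working session

There is one attempt and no reset: what is moved stays moved. The work goes in short steps, Python scripts to look and compute and a shell command to move; the robot and the scene stay as the last step left them, time stands still between calls to the robot, and variables do not carry over. Pictures are saved under pics/ and viewed, at most 14 in all, crops included, and the job is handed in when it is done.

```bash
ls; mkdir -p pics; python3 - <<'E'
from station import *
import cv2
for c in ("scene","top"):
    cv2.imwrite(f"pics/{c}0.png",snapshot(c)); k=calibration(c); print(c,{a:(v.tolist() if hasattr(v,'tolist') else v) for a,v in k.items()})
    for q in ["tube_mouth","tab1_mid","rammer_mid","mat","dish","planter","sight","corner_left","corner_right","rail"]:
        print(q,[([round(float(x)) for x in d["position"]],round(d["confidence"],2)) for d in spot_point(c,q)])
o=get_obs();print(o["tcp_pos"],o["eef_rot"],o["ft_force"],o["time_s"])
E
```

```text
pics
scene {'fx': 536.2138344046366, 'fy': 536.2138344046366, 'cx': 324.1319895568054, 'cy': 233.83047802895035, 'extrinsics': [[0.7303351178032074, 0.6830784600166967, -0.003799100497916823, -0.416069331782078], [0.40863399652682875, -0.4413473009531056, -0.7988934952945357, -0.154244900584003], [-0.5473836612339528, 0.58190753337848, -0.6014605140917282, 1.6344889023666815], [0.0, 0.0, 0.0, 1.0]]}
tube_mouth []
tab1_mid [([182, 287], 0.52), ([368, 173], 0.17)]
rammer_mid [([370, 176], 0.86), ([390, 164], 0.65)]
mat [([366, 200], 0.75), ([196, 295], 0.61), ([127, 370], 0.29)]
dish [([209, 306], 0.93), ([268, 261], 0.61), ([319, 262], 0.21)]
planter [([319, 264], 0.63), ([236, 315], 0.46)]
sight [([237, 316], 0.46), ([448, 202], 0.3)]
corner_left []
corner_right [([267, 260], 0.83), ([208, 310], 0.74)]
rail [([390, 309], 0.81)]
top {'fx': 483.47190823666114, 'fy': 483.47190823666114, 'cx': 317.623991317745, 'cy': 240.5093378521886, 'extrinsics': [[0.01317939152945417, -0.9999121560202334, -0.0014085034192230647, -0.02000898946012611], [-0.9791856742924816, -0.012620854210309137, -0.20257376261347337, 0.5706584409931356], [0.20253819121166036, 0.004048985301372907, -0.9792659939049951, 1.1149709315115992], [0.0, 0.0, 0.0, 1.0]]}
tube_mouth [([315, 244], 0.92)]
tab1_mid [([430, 320], 0.6)]
rammer_mid [([186, 278], 0.88), ([144, 283], 0.6), ([481, 218], 0.44)]
mat [([194, 282], 0.9)]
dish []
planter [([317, 249], 0.62), ([512, 276], 0.22)]
sight [([310, 269], 0.4), ([186, 280], 0.33)]
corner_left [([264, 272], 0.98), ([431, 318], 0.49)]
corner_right []
rail [([317, 168], 0.97)]
[0.3050075  0.60212791 0.25031742] [[-8.92085875e-01  4.51865899e-01 -2.73254649e-05]
 [ 4.51865899e-01  8.92085875e-01 -5.57622177e-06]
 [ 2.18569568e-05 -1.73219145e-05 -1.00000000e+00]] [-0.47525665  0.46573301 -0.2696957 ] 1.1
```

View pics/scene0.png

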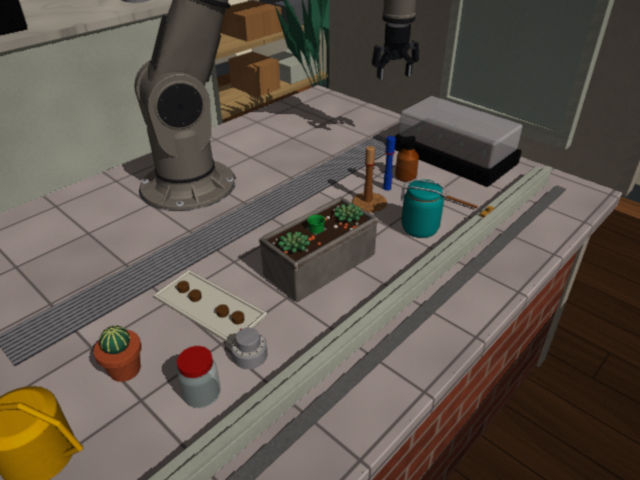

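View pics/top0.png

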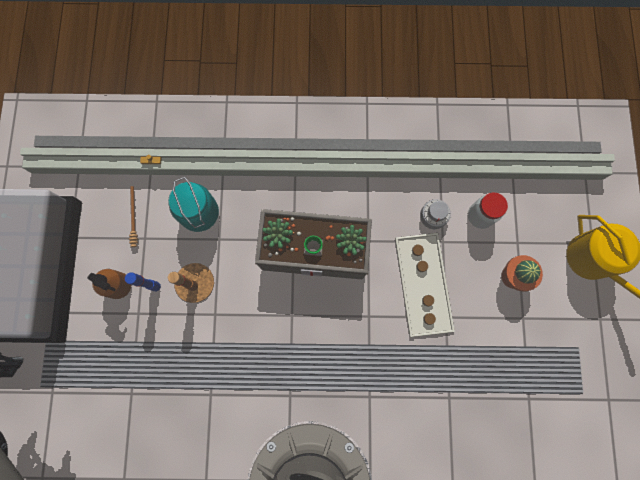

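```bash
cat >h.py <<'E'
from station import *
import numpy as np, cv2
def ray(c,u,v):
    k=calibration(c);E=np.array(k["extrinsics"]);R,t=E[:3,:3],E[:3,3]
    return -R.T@t, R.T@np.array([(u-k["cx"])/k["fx"],(v-k["cy"])/k["fy"],1])
def gp(c,u,v,z):
    o,d=ray(c,u,v); return (o+d*(z-o[2])/d[2]).round(4)
def proj(c,p):
    k=calibration(c);E=np.array(k["extrinsics"]);q=E[:3,:3]@np.array(p)+E[:3,3]
    return np.array([k["fx"]*q[0]/q[2]+k["cx"],k["fy"]*q[1]/q[2]+k["cy"]]).round(1)
def blobs(img,lo,hi,roi,amin=20):
    x0,y0,x1,y1=roi; m=cv2.inRange(cv2.cvtColor(img[y0:y1,x0:x1],cv2.COLOR_BGR2HSV),lo,hi)
    n,_,s,c=cv2.connectedComponentsWithStats(m)
    return [(c[i]+[x0,y0],s[i]) for i in range(1,n) if s[i][4]>=amin]
E
python3 - <<'E'
from h import *
t=cv2.imread("pics/top0.png"); s=cv2.imread("pics/scene0.png")
print("tabs top");
for c,st in blobs(t,(3,90,30),(20,255,180),(395,232,455,340)): print(c.round(1),st,gp("top",*c,0.013))
print("tabs scene")
for c,st in blobs(s,(3,90,20),(20,255,180),(150,265,270,345)): print(c.round(1),st,gp("scene",*c,0.012))
print("tube top")
for c,st in blobs(t,(45,120,30),(75,255,255),(295,225,330,265)): print(c.round(1),st,gp("top",*c,0.13))
for c,st in blobs(s,(45,150,30),(75,255,255),(300,205,335,240)): print(c.round(1),st,gp("scene",*c,0.13))
for p in [(262,211),(370,219),(367,277),(257,270)]: print("pl",gp("top",*p,0.116))
print("rail",gp("top",100,172,0.045),gp("top",500,177,0.045),gp("top",100,172,0.0))
print("mat",gp("top",194,283,0.005))
a=cv2.resize(t[140:345,150:460],None,fx=2.5,fy=2.5,interpolation=3);cv2.imwrite("pics/tz.png",a)
b=cv2.resize(s[140:345,150:430],None,fx=2.8,fy=2.8,interpolation=3);cv2.imwrite("pics/sz.png",b)
E
```

```text
tabs top
[417.7 249.5] [18 13 10 10 81] [ 0.5604 -0.2641  0.013 ]
[422.2 265.7] [22 29 11 10 82] [ 0.5194 -0.2742  0.013 ]
[428.  300.2] [28 63 11 11 88] [ 0.4339 -0.2858  0.013 ]
[429.6 318.4] [30 82 11 10 88] [ 0.3896 -0.2882  0.013 ]
tabs scene
[182.6 286.4] [ 27  16  12  12 118] [ 0.3888 -0.2883  0.012 ]
[194.7 295.2] [ 39  25  12  12 117] [ 0.4338 -0.2867  0.012 ]
[222.  310.4] [ 66  40  13  12 129] [ 0.518  -0.2747  0.012 ]
[237.4 317.1] [ 81  46  13  13 134] [ 0.5587 -0.2647  0.012 ]
tube top
[312.5 244.7] [ 9 11 18 18 93] [ 0.5462 -0.0014  0.13  ]
[315.9 223.2] [  7  10  18  18 254] [ 0.5569 -0.0133  0.13  ]
pl [0.6276 0.118  0.116 ]
pl [ 0.6116 -0.134   0.116 ]
pl [ 0.4758 -0.126   0.116 ]
pl [0.4886 0.1243 0.116 ]
rail [0.7436 0.5406 0.045 ] [ 0.7431 -0.4703  0.045 ] [0.7595 0.5622 0.    ]
mat [0.4697 0.2947 0.005 ]
```

View pics/tz.png

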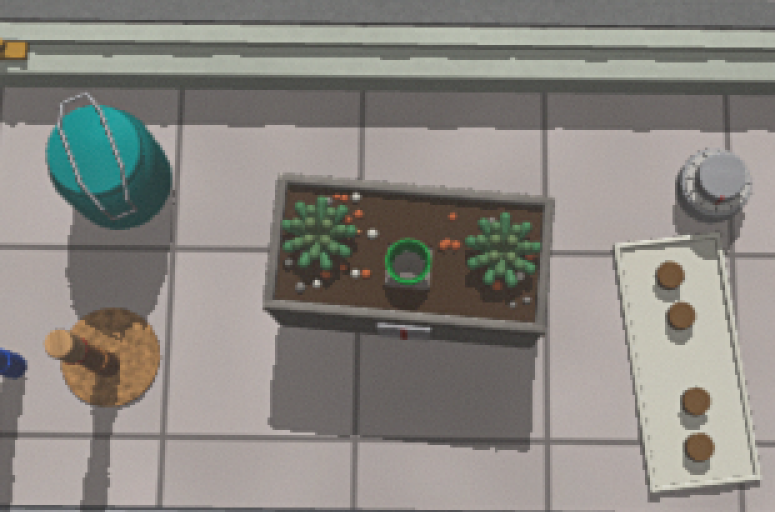

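View pics/sz.png

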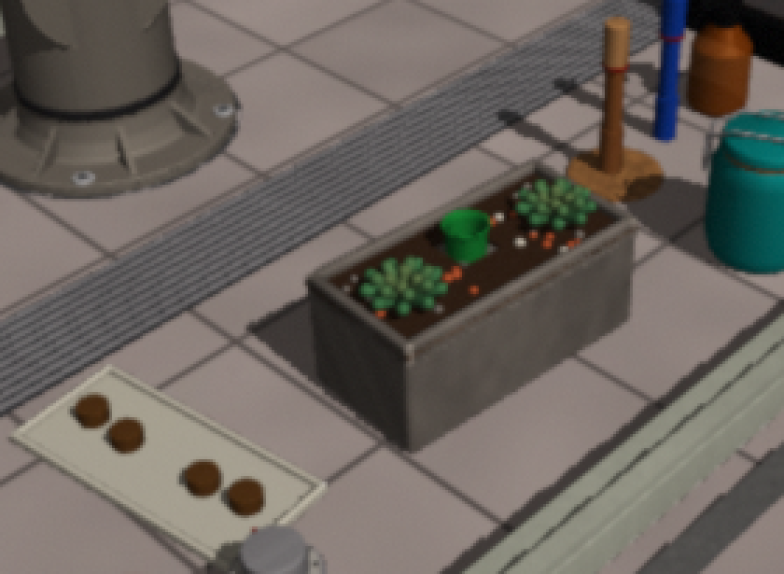

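The scene holds four tablets (top view about (418,250), (422,266), (428,300) and (430,318)). The green mouth is at about (313,245), the rammer on its mat at about (193,284), and the blue look-alike at (140,283). I'll rotate the tool square to the world and travel to the dish side.

```bash
cat >>h.py <<'E'
def tri(a,b):
    (o1,d1),(o2,d2)=ray("top",*a),ray("scene",*b)
    A=np.stack([d1,-d2],1); s=np.linalg.lstsq(A,o2-o1,rcond=None)[0]
    p,q=o1+d1*s[0],o2+d2*s[1]; return ((p+q)/2).round(4),np.linalg.norm(p-q).round(4)
def goto(x,y,z):
    o=get_obs();R=np.array(o["eef_rot"]);d=np.array([x,y,z])-o["tcp_pos"]
    from scipy.spatial.transform import Rotation as S
    W=np.array([[-1,0,0],[0,1,0],[0,0,-1.]])
    print("tool cm",(R.T@d*100).round(2),"turn",S.from_matrix(R.T@W).as_rotvec().round(3))
E
python3 -m pendant '[[[0,0,0,0,0,-0.117,4.5],[0,0,0,0,0,-0.117,4.5],[0,0,0,0,0,-0.117,4.5],[0,0,0,0,0,-0.117,4.5],[0,0,0,0,0,0,4.5]]]'
python3 - <<'E'
from h import *
print("mouth",tri((313.2,244.8),(316.4,218.9)),gp("top",313.2,244.8,.132),gp("scene",316.4,218.9,.132))
f=lambda x,y:(150+x/2.5,140+y/2.5); g=lambda x,y:(150+x/2.8,140+y/2.8)
print("ram top",tri(f(59,343),g(616,21)),gp("top",*f(59,343),.174),gp("scene",*g(616,21),.174))
print("ram foot",gp("scene",*g(612,172),.005))
print("mat",gp("top",*f(110,358),.005),gp("scene",*g(615,176),.005))
goto(.5187,-.2745,.25)
E
```

```text
time_s: 1.6
tcp_pos: [0.3051, 0.6021, 0.2503]
eef_rot: [[-1.0, -0.001, -0.0], [-0.001, 1.0, 0.0], [0.0, 0.0, -1.0]]
ft_force: [0.3, 0.5, 0.1]
finger_gap: 0.526
gripper_force: 0.0
mouth (array([ 0.5464, -0.0022,  0.1312]), np.float64(0.0019)) [ 0.5456 -0.003   0.132 ] [ 0.5477 -0.0022  0.132 ]
ram top (array([0.4629, 0.2963, 0.1721]), np.float64(0.0006)) [0.4624 0.2955 0.174 ] [0.4652 0.2938 0.174 ]
ram foot [0.473  0.2905 0.005 ]
mat [0.4692 0.2946 0.005 ] [0.4799 0.2868 0.005 ]
tool cm [-2.125e+01 -8.769e+01  2.000e-02] turn [ 0.    -0.     0.001]
```

```bash
python3 -m pendant '[[[-2.1,-2.5,0,0,0,0,4.5],[-2.1,-2.5,0,0,0,0,4.5],[-2.1,-2.5,0,0,0,0,4.5],[-2.1,-2.5,0,0,0,0,4.5],[-2.1,-2.5,0,0,0,0,4.5],[-2.1,-2.5,0,0,0,0,4.5],[-2.1,-2.5,0,0,0,0,4.5],[-2.1,-2.5,0,0,0,0,4.5],[-2.1,-2.5,0,0,0,0,4.5],[-2.1,-2.5,0,0,0,0,4.5],[0,-4,0,0,0,0,4.5],[0,-4,0,0,0,0,4.5],[0,-4,0,0,0,0,4.5],[0,-4,0,0,0,0,4.5],[0,-4,0,0,0,0,4.5],[0,-4,0,0,0,0,4.5],[0,-4,0,0,0,0,4.5],[0,-4,0,0,0,0,4.5],[0,-4,0,0,0,0,4.5],[0,-4,0,0,0,0,4.5]]]'
python3 - <<'E'
from h import *
print(get_obs()["joint_pos"]); goto(.5187,-.2745,.1)
E
```

```text
time_s: 3.6
tcp_pos: [0.5142, -0.0497, 0.2506]
eef_rot: [[-1.0, 0.005, 0.001], [0.005, 1.0, 0.0], [-0.001, 0.0, -1.0]]
ft_force: [0.8, 0.6, -0.6]
finger_gap: 0.523
gripper_force: 0.0
[-0.29478935  0.16582334  0.30008331  1.97128334 -0.05797987  1.01187523
  1.59790934]
tool cm [ -0.55 -22.49  15.06] turn [ 0.     0.001 -0.005]
```

```bash
python3 -m pendant '[[[-0.55,-3.2,0,0,0,0,4.5],[0,-3.2,0,0,0,0,4.5],[0,-3.2,0,0,0,0,4.5],[0,-3.2,0,0,0,0,4.5],[0,-3.2,0,0,0,0,4.5],[0,-3.2,0,0,0,0,4.5],[0,-3.3,0,0,0,0,4.5],[0,0,3.5,0,0,0,4.5],[0,0,4,0,0,0,4.5],[0,0,4,0,0,0,4.5],[0,0,3.5,0,0,0,4.5],[0,0,0,0,0,0,4.5]]]'
python3 - <<'E'
from h import *
goto(.5187,-.2745,.034)
s=snapshot("scene"); t=snapshot("top")
for c,st in blobs(s,(3,90,20),(20,255,180),(150,265,270,345)): print(c.round(1),st,gp("scene",*c,0.012))
for c,st in blobs(t,(3,90,20),(20,255,180),(395,232,455,340)): print(c.round(1),st,gp("top",*c,0.013))
cv2.imwrite("pics/a1.png",cv2.resize(s[200:350,120:300],None,fx=4,fy=4))
E
```

```text
time_s: 4.8
tcp_pos: [0.5175, -0.272, 0.0966]
eef_rot: [[-1.0, 0.004, -0.006], [0.004, 1.0, 0.002], [0.006, 0.002, -1.0]]
ft_force: [-0.2, -0.4, -0.4]
finger_gap: 0.523
gripper_force: 0.0
tool cm [-0.16 -0.26  6.26] turn [ 0.002 -0.006 -0.004]
[182.6 286.4] [ 27  16  12  12 118] [ 0.3888 -0.2883  0.012 ]
[194.7 295.3] [ 39  25  12  12 118] [ 0.4341 -0.2869  0.012 ]
[222.1 310.4] [ 66  40  13  12 129] [ 0.518  -0.2745  0.012 ]
[237.4 317.2] [ 81  46  13  13 134] [ 0.5589 -0.2648  0.012 ]
[417.4 247.3] [18 13 10  6 38] [ 0.5659 -0.2635  0.013 ]
```

View pics/a1.png

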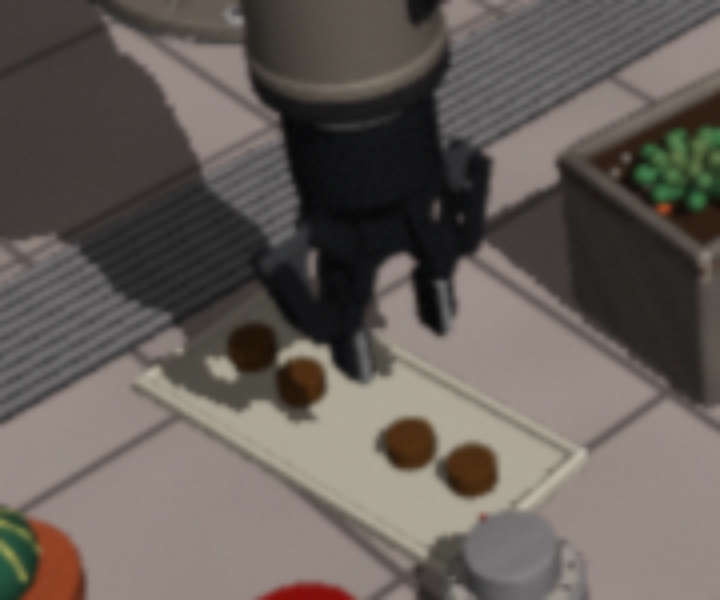

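```bash
python3 -m pendant '[[[-0.15,-0.25,2,0,0,0,4.5],[0,0,2,0,-0.006,0,4.5],[0,0,1.5,0,0,0,4.5],[0,0,0.7,0,0,0,4.5],[0,0,0.2,0,0,0,4.5],[0,0,0,0,0,0,2.5],[0,0,0,0,0,0,2.5],[0,0,0,0,0,0,2.5],[0,0,0,0,0,0,2.5],[0,0,0,0,0,0,2.5],[0,0,0,0,0,0,2.5]]]' 25
python3 - <<'E'
from h import *
print(get_obs()["finger_gap"]*85.4); goto(.5183,-.2745,.032)
E
```

```text
time_s: 6.0
tcp_pos: [0.522, -0.2759, 0.0377]
eef_rot: [[-1.0, 0.001, 0.008], [0.001, 1.0, -0.0], [-0.008, -0.0, -1.0]]
ft_force: [-1.7, 0.8, 9.3]
finger_gap: 0.293
gripper_force: 9.5
24.993205450059534
tool cm [0.38 0.14 0.56] turn [-0.     0.008 -0.001]
```

```bash
python3 -m pendant '[[[0,0,-1,0,0,0,2.5],[0,0,-2,0,0,0,2.5],[0,0,-2,0,0,0,4.5],[0,0,0,0,0,0,4.5],[0,0,0,0,0,0,4.5]]]'
python3 - <<'E'
from h import *
goto(.5183,-.2745,.032)
s=snapshot("scene"); t=snapshot("top")
for c,st in blobs(s,(3,90,20),(20,255,180),(150,265,270,345)): print(c.round(1),st,gp("scene",*c,0.012))
E
```

```text
time_s: 6.5
tcp_pos: [0.5215, -0.2756, 0.0873]
eef_rot: [[-1.0, 0.001, 0.007], [0.001, 1.0, -0.0], [-0.007, -0.0, -1.0]]
ft_force: [0.2, 0.4, -0.5]
finger_gap: 0.521
gripper_force: 0.0
tool cm [0.36 0.11 5.53] turn [-0.     0.007 -0.001]
[182.6 286.4] [ 27  16  12  12 118] [ 0.3888 -0.2883  0.012 ]
[194.7 295.1] [ 39  24  12  13 123] [ 0.4334 -0.2865  0.012 ]
[221.8 310.5] [ 66  40  12  12 125] [ 0.5177 -0.2752  0.012 ]
[237.4 317.1] [ 81  46  13  13 134] [ 0.5587 -0.2647  0.012 ]
```

```bash
python3 -m pendant '[[[0.36,0.06,1.5,0,0.007,0,4.5],[0,0,1.5,0,0,0,4.5],[0,0,1.5,0,0,0,4.5],[0,0,0.7,0,0,0,4.5],[0,0,0.3,0,0,0,4.5],[0,0,0,0,0,0,4.5]]]' 25
python3 - <<'E'
from h import *
goto(.518,-.275,.030)
E
```

```text
time_s: 7.2
tcp_pos: [0.5172, -0.275, 0.0307]
eef_rot: [[-1.0, 0.001, -0.002], [0.001, 1.0, 0.0], [0.002, 0.0, -1.0]]
ft_force: [0.5, -0.9, -0.6]
finger_gap: 0.527
gripper_force: 0.0
tool cm [-0.08  0.    0.07] turn [ 0.    -0.002 -0.001]
```

```bash
python3 -m pendant '[[[-0.08,0,0.05,0,0,0,2.5],[0,0,0,0,0,0,2.5],[0,0,0,0,0,0,2.5],[0,0,0,0,0,0,2.5],[0,0,0,0,0,0,2.5],[0,0,0,0,0,0,2.5],[0,0,-1,0,0,0,2.5],[0,0,-3,0,0,0,2.5],[0,0,-4,0,0,0,2.5],[0,0,-4,0,0,0,2.5],[0,0,-4,0,0,0,2.5],[0,0,-2,0,0,0,2.5],[0,0,0,0,0,0,2.5]]]'
python3 - <<'E'
from h import *
print(get_obs()["finger_gap"]*85.4);goto(.5465,-.0025,.20)
s=snapshot("scene"); t=snapshot("top")
cv2.imwrite("pics/a2.png",np.hstack([cv2.resize(s[170:350,150:290],(560,600) and (467,600)),cv2.resize(t[200:345,370:460],(330,600))]))
E
```

```text
time_s: 8.5
tcp_pos: [0.5196, -0.2755, 0.2145]
eef_rot: [[-1.0, 0.001, 0.004], [0.001, 1.0, -0.001], [-0.004, -0.001, -1.0]]
ft_force: [0.5, 0.0, -0.4]
finger_gap: 0.305
gripper_force: 24.7
26.037524844390138
tool cm [-2.66 27.31  1.43] turn [-0.001  0.004 -0.001]
```

View pics/a2.png

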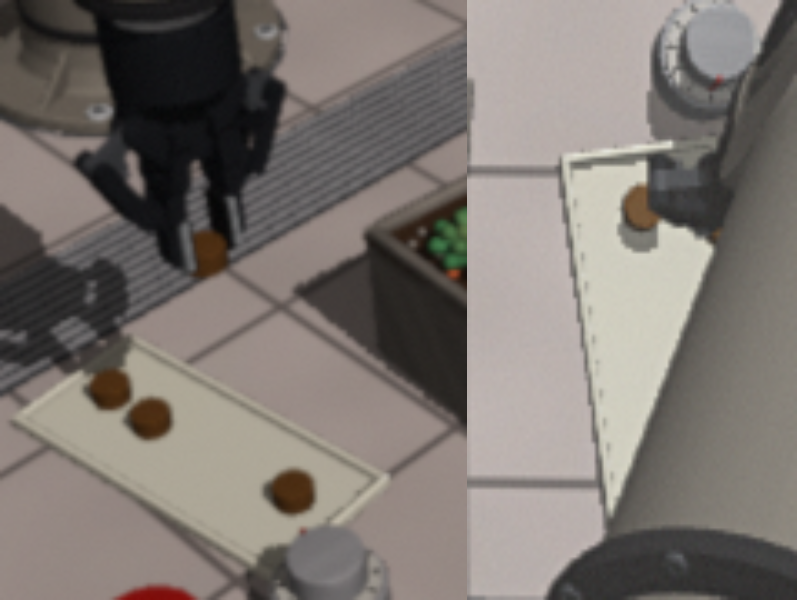

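The tablet is held upright at about (205,255) in the left crop. Moving it over the tube.

```bash
python3 -m pendant '[[[-0.3,2,0,0,0,0,2.5],[-0.5,3,0,0,0,0,2.5],[-0.5,3.3,0,0,0,0,2.5],[-0.5,3.3,0,0,0,0,2.5],[-0.5,3.3,0,0,0,0,2.5],[-0.3,3.3,0,0,0,0,2.5],[0,3.3,0,0,0,0,2.5],[0,3.3,0,0,0,0,2.5],[0,2.5,0,0,0,0,2.5],[0,0,1.5,0,0,0,2.5],[0,0,1.5,0,0,0,2.5],[0,0,0,0,0,0,2.5],[0,0,0,0,0,0,2.5]]]'
python3 - <<'E'
from h import *
goto(.5465,-.0025,.162)
s=snapshot("scene"); t=snapshot("top")
cv2.imwrite("pics/a3.png",np.hstack([cv2.resize(s[140:260,270:380],(550,600)),cv2.resize(t[200:290,300:330],(200,600))]))
E
```

```text
time_s: 9.9
tcp_pos: [0.5442, -0.0022, 0.1802]
eef_rot: [[-1.0, 0.001, -0.003], [0.001, 1.0, -0.001], [0.003, -0.001, -1.0]]
ft_force: [0.4, -0.4, 0.4]
finger_gap: 0.307
gripper_force: 24.7
tool cm [-0.24 -0.03  1.82] turn [-0.001 -0.003 -0.001]
```

View pics/a3.png

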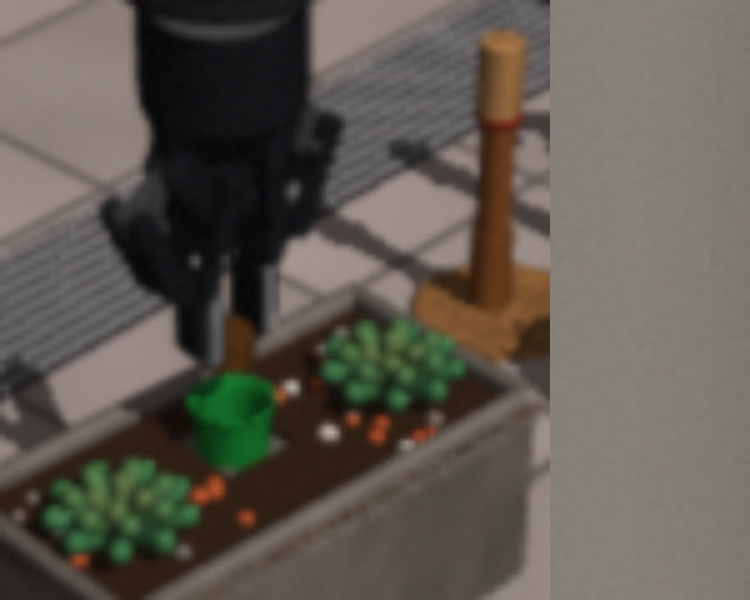

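```bash
python3 -m pendant '[[[-0.2,0,0.6,0,0,0,2.5],[0,0,0.6,0,0,0,2.5],[0,0,0.5,0,0,0,2.5],[0,0,0.5,0,0,0,2.5],[0,0,0.3,0,0,0,2.5],[0,0,0,0,0,0,2.5]]]'
python3 - <<'E'
from h import *
goto(.5465,-.0025,.155)
E
```

```text
time_s: 10.6
tcp_pos: [0.5464, -0.002, 0.1552]
eef_rot: [[-1.0, 0.001, -0.002], [0.001, 1.0, -0.0], [0.002, -0.0, -1.0]]
ft_force: [0.3, 0.4, -0.3]
finger_gap: 0.304
gripper_force: 24.7
tool cm [-0.01 -0.05  0.02] turn [-0.    -0.002 -0.001]
```

```bash
python3 -m pendant '[[[0,0,0.1,0,0,0,2.5],[0,0,0,0,0,0,4],[0,0,0,0,0,0,4],[0,0,0,0,0,0,4],[0,0,-2,0,0,0,4],[0,0,-4,0,0,0,4],[0,-3,-2,0,0,0,4],[0,-4,0,0,0,0,4],[0,-4,0,0,0,0,4],[0,-4,0,0,0,0,4],[0,-4,0,0,0,0,4],[0,-4,0,0,0,0,4.5],[0,-3,0,0,0,0,4.5],[0,0,0,0,0,0,4.5]]]'
python3 - <<'E'
from h import *
s=snapshot("scene"); t=snapshot("top")
for c,st in blobs(s,(3,90,20),(20,255,180),(150,265,270,345)): print(c.round(1),st,gp("scene",*c,0.012))
goto(.5593,-.2647,.1)
cv2.imwrite("pics/a4.png",np.hstack([cv2.resize(s[180:260,290:350],(450,600)),cv2.resize(t[220:270,290:340],(300,300))[:,:].repeat(2,0)]))
E
```

```text
time_s: 12.0
tcp_pos: [0.5454, -0.2667, 0.235]
eef_rot: [[-1.0, 0.006, -0.001], [0.006, 1.0, -0.002], [0.001, -0.002, -1.0]]
ft_force: [0.6, -1.0, 0.8]
finger_gap: 0.526
gripper_force: 0.0
[182.6 286.4] [ 27  16  12  12 118] [ 0.3886 -0.2882  0.012 ]
[194.7 295.2] [ 39  25  12  12 117] [ 0.4338 -0.2867  0.012 ]
[237.4 317.1] [ 81  46  13  13 135] [ 0.5588 -0.2648  0.012 ]
tool cm [-1.32 -0.22 13.46] turn [ 0.    -0.001 -0.002]
```

View pics/a4.png

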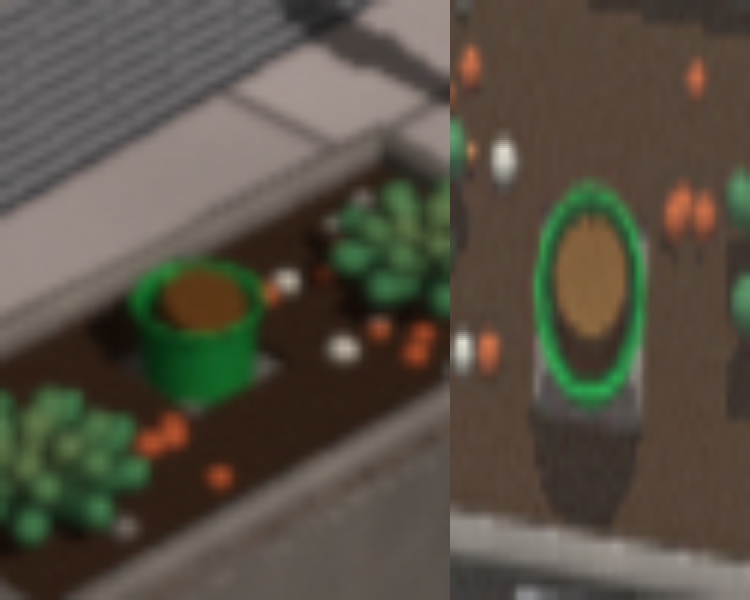

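The tablet hangs in the flare, a touch towards the back of the ring. I'll refine the mouth position.

```bash
python3 - <<'E'
from h import *
s=snapshot("scene"); t=snapshot("top")
H=cv2.cvtColor(t,cv2.COLOR_BGR2HSV)[228:262,298:330]
m=cv2.inRange(H,(45,110,30),(80,255,255)); ys,xs=np.nonzero(m); 
pts=cv2.findContours(m,0,2)[0]; p=max(pts,key=len); e=cv2.fitEllipse(p); c=np.array(e[0])+[298,228]; print(e,c,gp("top",*c,.132))
# synthetic check: outer mouth circle r .0215 & inner r .0185 projected
for cx,cy in [(.5465,-.0025)]:
  for r in (.0215,.0185):
    q=np.array([proj("top",(cx+r*np.cos(a),cy+r*np.sin(a),.132)) for a in np.linspace(0,6.28,13)]); print(r,q.min(0),q.max(0))
    q=np.array([proj("scene",(cx+r*np.cos(a),cy+r*np.sin(a),.132)) for a in np.linspace(0,6.28,13)]); print(" sc",r,q.min(0),q.max(0))
print("img top green bbox",xs.min()+298,xs.max()+298,ys.min()+228,ys.max()+228)
H=cv2.cvtColor(s,cv2.COLOR_BGR2HSV)[205:245,300:332]; m=cv2.inRange(H,(45,110,30),(80,255,255));
n,l,st,_=cv2.connectedComponentsWithStats(m);i=1+st[1:,4].argmax();ys,xs=np.nonzero(l==i);print("img sc",xs.min()+300,xs.max()+300,ys.min()+205,ys.max()+205)
E
```

```text
((14.852398872375488, 16.195056915283203), (17.348665237426758, 17.540319442749023), 137.94900512695312) [312.85239887 244.19505692] [ 0.547  -0.0022  0.132 ]
0.0215 [303.5 235.1] [322.5 253.7]
 sc 0.0215 [307.1 213.6] [324.9 224. ]
0.0185 [304.8 236.4] [321.2 252.4]
 sc 0.0185 [308.3 214.3] [323.6 223.3]
img top green bbox 304 322 236 253
img sc 307 324 214 233
```

```bash
python3 -m pendant '[[[-0.1,3,0,0,0,0,0],[0,4,0,0,0,0,0],[0,4,0,0,0,0,0],[0,4,0,0,0,0,0],[0,4,0,0,0,0,0],[0,4,0,0,0,0,0],[0,3.4,0,0,0,0,0],[0,0,2,0,0,0,0],[0,0,2,0,0,0,0],[0,0,2,0,0,0,0],[0,0,0.5,0,0,0,0],[0,0,0.5,0,0,0,0],[0,0,0.3,0,0,0,0],[0,0,0,0,0,0,0]]]'
python3 - <<'E'
from h import *
goto(.546,-.0025,.150)
E
```

```text
time_s: 13.6
tcp_pos: [0.5478, 0.0022, 0.1621]
eef_rot: [[-1.0, 0.001, -0.001], [0.001, 1.0, 0.0], [0.001, 0.0, -1.0]]
ft_force: [0.7, -0.8, 0.3]
finger_gap: 0.003
gripper_force: 0.0
tool cm [ 0.18 -0.47  1.21] turn [ 0.    -0.001 -0.001]
```

```bash
python3 -m pendant '[[[0.18,-0.47,0,0,0,0,0],[0,0,0.4,0,0,0,0],[0,0,0.3,0,0,0,0],[0,0,0.2,0,0,0,0],[0,0,0.2,0,0,0,0],[0,0,0.1,0,0,0,0],[0,0,0,0,0,0,0]]]'
python3 -m pendant '[[[0,0,0.2,0,0,0,0],[0,0,0.2,0,0,0,0],[0,0,0.1,0,0,0,0],[0,0,0,0,0,0,0]]]'
```

```text
time_s: 14.3
tcp_pos: [0.5458, -0.0026, 0.1496]
eef_rot: [[-1.0, 0.001, -0.001], [0.001, 1.0, -0.0], [0.001, -0.0, -1.0]]
ft_force: [0.1, -0.9, -0.4]
finger_gap: -0.001
gripper_force: 0.0
time_s: 14.7
tcp_pos: [0.5458, -0.0027, 0.1446]
eef_rot: [[-1.0, 0.001, -0.001], [0.001, 1.0, -0.0], [0.001, -0.0, -1.0]]
ft_force: [-0.2, -0.1, -0.1]
finger_gap: -0.002
gripper_force: 0.0
```

```bash
python3 -m pendant '[[[0,0,0.2,0,0,0,0],[0,0,0.2,0,0,0,0],[0,0,0.1,0,0,0,0],[0,0,0,0,0,0,0]]]'
python3 -m pendant '[[[0,0,-3,0,0,0,0],[0,0,-4,0,0,0,0],[0,0,-2,0,0,0,4.5],[0,-4,0,0,0,0,4.5],[0,-4,0,0,0,0,4.5],[0,-4,0,0,0,0,4.5],[0,-4,0,0,0,0,4.5],[0,-4,0,0,0,0,4.5],[-1.2,-4,0,0,0,0,4.5],[0,-2.2,0,0,0,0,4.5],[0,0,0,0,0,0,4.5]]]'
python3 - <<'E'
from h import *
s=snapshot("scene"); t=snapshot("top")
for c,st in blobs(s,(3,90,20),(20,255,180),(150,265,270,345)): print(c.round(1),st,gp("scene",*c,0.012))
goto(.5585,-.2645,.1)
cv2.imwrite("pics/a5.png",np.hstack([cv2.resize(s[200:240,300:340],(600,600)),cv2.resize(t[230:260,300:310+18],None,fx=7,fy=20)[:600]]))
E
```

```text
time_s: 15.1
tcp_pos: [0.5458, -0.0026, 0.1396]
eef_rot: [[-1.0, 0.001, -0.001], [0.001, 1.0, -0.0], [0.001, -0.0, -1.0]]
ft_force: [-0.0, -0.8, -0.6]
finger_gap: 0.0
gripper_force: 0.0
time_s: 16.2
tcp_pos: [0.5569, -0.2685, 0.2296]
eef_rot: [[-1.0, 0.005, -0.001], [0.005, 1.0, -0.002], [0.001, -0.002, -1.0]]
ft_force: [0.1, -0.1, -0.3]
finger_gap: 0.529
gripper_force: 0.0
[182.6 286.5] [ 27  16  12  12 116] [ 0.3892 -0.2884  0.012 ]
[194.7 295.2] [ 39  25  12  12 117] [ 0.4338 -0.2867  0.012 ]
[237.4 317.1] [ 81  46  13  13 135] [ 0.5588 -0.2648  0.012 ]
tool cm [-0.12  0.03 12.95] turn [ 0.    -0.001 -0.002]
```

View pics/a5.png

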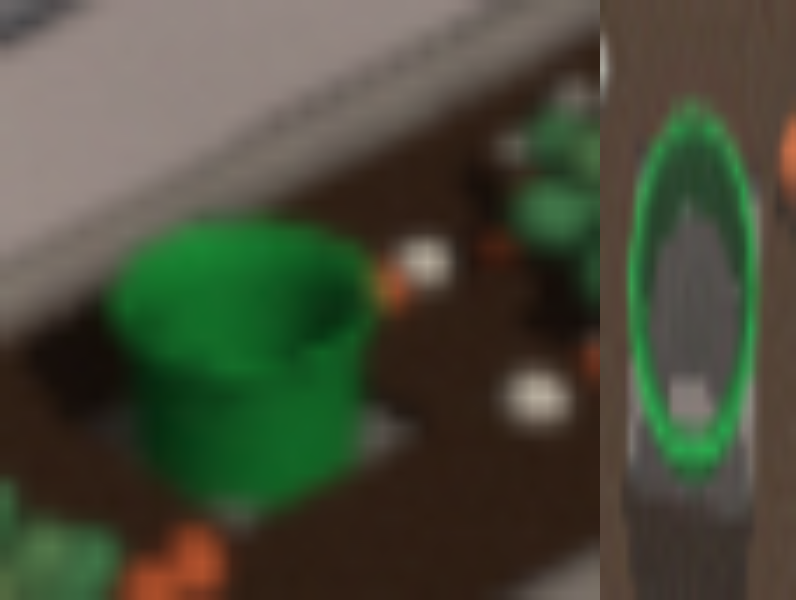

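```bash
python3 - <<'E'
from h import *
s=snapshot("scene");print([(np.round(d["position"]),round(d["confidence"],2)) for d in spot_point("scene","tab1_mid")])
t=snapshot("top");print([(np.round(d["position"]),round(d["confidence"],2)) for d in spot_point("top","tab1_mid")])
t0=cv2.imread("pics/top0.png")
for r in range(236,254,2): print(r,t0[r,313],t[r,313])
for z in (.132,.09,.006): print(z,proj("top",(.5467,-.0025,z)))
s0=cv2.imread("pics/scene0.png")
for nm,a,b in(("s",s0,s),("t",t0,t)):
    d=cv2.absdiff(a,b).max(2)>40; n,_,st,c=cv2.connectedComponentsWithStats(d.astype(np.uint8)); print(nm,[(c[i].round(),st[i][4]) for i in range(1,n) if st[i][4]>15])
cv2.imwrite("pics/s6.png",s)
E
```

```text
[(array([249., 356.]), 0.66), (array([182., 287.]), 0.47), (array([320., 263.]), 0.37), (array([367., 201.]), 0.27)]
[]
236 [ 56 100  44] [ 60 106  48]
238 [39 62 35] [48 69 42]
240 [60 76 60] [68 81 67]
242 [77 81 84] [78 81 84]
244 [68 73 75] [73 78 80]
246 [69 71 75] [75 77 80]
248 [69 73 76] [74 78 80]
250 [114 114 127] [121 123 135]
252 [ 71 152  42] [ 76 162  45]
0.132 [313.  244.3]
0.09 [313.2 247.8]
0.006 [313.5 254. ]
s [(array([149.,  46.]), np.int32(1991)), (array([174.,   6.]), np.int32(78)), (array([212.,   4.]), np.int32(284)), (array([202.,  23.]), np.int32(199)), (array([223.,  26.]), np.int32(251)), (array([391.,  20.]), np.int32(72)), (array([395.,  48.]), np.int32(1074)), (array([205.,  64.]), np.int32(1390)), (array([230.,  52.]), np.int32(41)), (array([173.,  63.]), np.int32(242)), (array([163.,  76.]), np.int32(170)), (array([233.,  86.]), np.int32(872)), (array([183.,  93.]), np.int32(432)), (array([210., 103.]), np.int32(190)), (array([157., 121.]), np.int32(460)), (array([168., 110.]), np.int32(320)), (array([304., 112.]), np.int32(1178)), (array([160., 108.]
[... 719 characters left out ...]
]), np.int32(28)), (array([446., 306.]), np.int32(7549)), (array([448., 250.]), np.int32(97)), (array([  9., 366.]), np.int32(363)), (array([450., 356.]), np.int32(294)), (array([437., 368.]), np.int32(1277)), (array([482., 364.]), np.int32(96)), (array([364., 372.]), np.int32(40)), (array([413., 426.]), np.int32(7063)), (array([354., 393.]), np.int32(81)), (array([320., 414.]), np.int32(1388)), (array([270., 429.]), np.int32(367)), (array([275., 434.]), np.int32(40)), (array([ 31., 463.]), np.int32(1847)), (array([350., 445.]), np.int32(65)), (array([262., 445.]), np.int32(18)), (array([271., 447.]), np.int32(46)), (array([275., 468.]), np.int32(284)), (array([315., 468.]), np.int32(1307))]
```

View pics/s6.png

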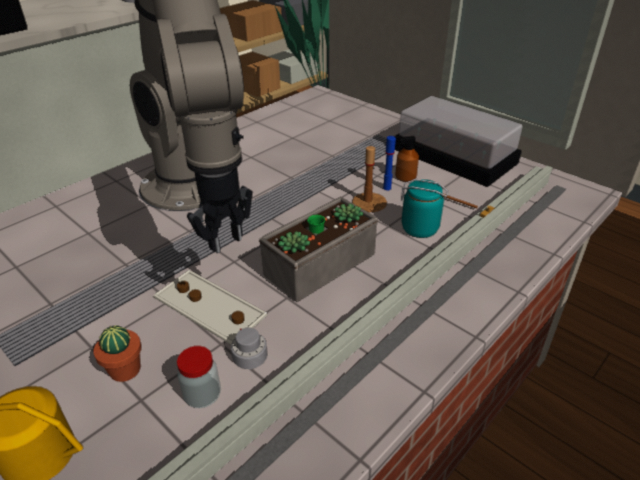

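```bash
python3 - <<'E'
from h import *
s=snapshot("scene");t=snapshot("top")
s0=cv2.imread("pics/scene0.png");t0=cv2.imread("pics/top0.png")
for nm,a,b in(("s",s0,s),("t",t0,t)):
    for im in (a,b): print(nm,[(c.round().astype(int).tolist(),int(st[4])) for c,st in blobs(im,(3,110,25),(18,255,200),(100,160,560,400),25)])
def up(im,r,k): x0,y0,x1,y1=r; return cv2.resize(im[y0:y1,x0:x1],None,fx=k,fy=k,interpolation=2)
A=up(s,(180,160,280,260),4);B=up(t,(290,220,340,270),8)
C=up(t0,(290,220,340,270),4);D=up(s,(300,200,350,250),4)
cv2.imwrite("pics/a7.png",np.vstack([np.hstack([A,B[:400]]),np.hstack([C,D,up(t,(380,220,430,270),4),np.zeros((200,200,3),np.uint8)])]))
E
```

```text
s [([369, 193], 715), ([406, 170], 426), ([462, 202], 74), ([318, 234], 1030), ([486, 211], 75), ([362, 219], 48), ([520, 358], 6651), ([183, 287], 109), ([195, 295], 110), ([222, 310], 119), ([237, 317], 127), ([123, 360], 1226)]
s [([369, 193], 719), ([406, 170], 425), ([462, 202], 73), ([321, 233], 1084), ([486, 211], 77), ([520, 358], 6617), ([183, 287], 104), ([195, 295], 110), ([237, 317], 127), ([123, 360], 1224)]
t [([132, 209], 122), ([329, 237], 35), ([418, 250], 74), ([521, 273], 538), ([422, 266], 69), ([112, 277], 274), ([196, 281], 639), ([182, 292], 139), ([105, 292], 53), ([428, 300], 74), ([429, 319], 82)]
t [([132, 209], 119), ([329, 237], 34), ([417, 249], 71), ([524, 275], 417), ([112, 277], 270), ([197, 281], 627), ([182, 291], 141), ([106, 292], 54)]
```

View pics/a7.png

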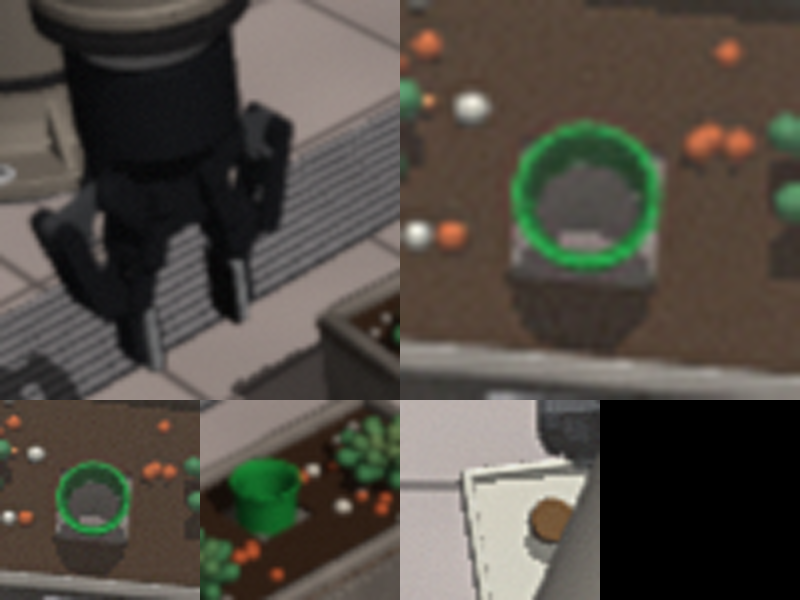

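The mouth shows the same grey collar plate as at the start, so the first tablet has dropped past it, out of sight. The rammer will confirm that. Next is the far tablet (417,249).

```bash
python3 -m pendant '[[[-0.26,0.4,3,0,0,0,4.5],[0,0,4,0,0,0,4.5],[0,0,4,0,0,0,4.5],[0,0,4,0,0,0,4.5],[0,0,2,0,0,0,4.5],[0,0,1,0,0,0,4.5],[0,0,0,0,0,0,4.5]]]'
python3 - <<'E'
from h import *
goto(.5595,-.2645,.030)
E
```

```text
time_s: 17.3
tcp_pos: [0.5598, -0.2603, 0.049]
eef_rot: [[-1.0, 0.001, -0.003], [0.001, 1.0, 0.0], [0.003, 0.0, -1.0]]
ft_force: [0.1, -0.2, 0.2]
finger_gap: 0.527
gripper_force: 0.0
tool cm [ 0.02 -0.42  1.9 ] turn [ 0.    -0.003 -0.001]
```

```bash
python3 -m pendant '[[[0,-0.42,0.6,0,0,0,4.5],[0,0,0.6,0,0,0,4.5],[0,0,0.5,0,0,0,4.5],[0,0,0.2,0,0,0,4.5],[0,0,0,0,0,0,4.5],[0,0,0,0,0,0,2.5],[0,0,0,0,0,0,2.5],[0,0,0,0,0,0,2.5],[0,0,0,0,0,0,2.5],[0,0,0,0,0,0,2.5],[0,0,0,0,0,0,2.5]]]'
python3 -m pendant '[[[0,0,-1,0,0,0,2.5],[0,0,-3,0,0,0,2.5],[0,0,-4,0,0,0,2.5],[0,0,-4,0,0,0,2.5],[0,0,-4,0,0,0,2.5],[0,0,-2,0,0,0,2.5],[0.1,2,0,0,0,0,2.5],[0.2,3.3,0,0,0,0,2.5],[0.2,3.3,0,0,0,0,2.5],[0.2,3.3,0,0,0,0,2.5],[0.2,3.3,0,0,0,0,2.5],[0.2,3.3,0,0,0,0,2.5],[0.1,3.3,0,0,0,0,2.5],[0.1,3,0,0,0,0,2.5],[0,1.4,0,0,0,0,2.5],[0,0,0,0,0,0,2.5]]]'
python3 - <<'E'
from h import *
goto(.5462,-.0025,.155)
E
```

```text
time_s: 18.4
tcp_pos: [0.5602, -0.265, 0.0311]
eef_rot: [[-1.0, 0.001, -0.001], [0.001, 1.0, -0.0], [0.001, -0.0, -1.0]]
ft_force: [-1.7, 0.5, 6.2]
finger_gap: 0.302
gripper_force: 24.7
time_s: 20.0
tcp_pos: [0.5476, -0.001, 0.2112]
eef_rot: [[-1.0, -0.002, -0.001], [-0.002, 1.0, 0.0], [0.001, 0.0, -1.0]]
ft_force: [0.7, -0.4, -0.4]
finger_gap: 0.304
gripper_force: 24.7
tool cm [ 0.14 -0.15  5.62] turn [ 0.    -0.001  0.002]
```

```bash
python3 -m pendant '[[[0.14,-0.15,1.5,0,0,0,2.5],[0,0,1.5,0,0,0,2.5],[0,0,1,0,0,0,2.5],[0,0,0.6,0,0,0,2.5],[0,0,0.5,0,0,0,2.5],[0,0,0.5,0,0,0,2.5],[0,0,0.2,0,0,0,2.5],[0,0,0,0,0,0,2.5]]]'
python3 - <<'E'
from h import *
goto(.5465,-.0025,.153)
E
```

```text
time_s: 20.8
tcp_pos: [0.5466, -0.004, 0.153]
eef_rot: [[-1.0, 0.001, -0.0], [0.001, 1.0, 0.0], [0.0, 0.0, -1.0]]
ft_force: [2.0, 3.1, 2.1]
finger_gap: 0.305
gripper_force: 24.9
tool cm [0.01 0.15 0.  ] turn [ 0.    -0.    -0.001]
```

```bash
python3 -m pendant '[[[0,0.15,0,0,0,0,2.5],[0,0,0,0,0,0,2.5],[0,0,0,0,0,0,4],[0,0,0,0,0,0,4],[0,0,0,0,0,0,4],[0,0,-2,0,0,0,4],[0,0,-2,0,0,0,4],[0,0,0,0,0,0,0],[0,0,0,0,0,0,0],[0,0,0,0,0,0,0],[0,0,0,0,0,0,0],[0,0,1.5,0,0,0,0],[0,0,1.5,0,0,0,0],[0,0,0.5,0,0,0,0],[0,0,0.3,0,0,0,0],[0,0,0.3,0,0,0,0],[0,0,0.3,0,0,0,0],[0,0,0,0,0,0,0]]]'
python3 -m pendant '[[[0,0,0.2,0,0,0,0],[0,0,0.2,0,0,0,0],[0,0,0.1,0,0,0,0],[0,0,0,0,0,0,0]]]'

```

```text
time_s: 22.6
tcp_pos: [0.5461, -0.0028, 0.1487]
eef_rot: [[-1.0, 0.001, -0.001], [0.001, 1.0, -0.0], [0.001, -0.0, -1.0]]
ft_force: [0.3, -0.4, 0.0]
finger_gap: -0.002
gripper_force: 0.0
time_s: 23.0
tcp_pos: [0.546, -0.0029, 0.1436]
eef_rot: [[-1.0, 0.001, -0.001], [0.001, 1.0, -0.0], [0.001, -0.0, -1.0]]
ft_force: [-0.2, -0.4, -0.0]
finger_gap: -0.002
gripper_force: 0.0
```

```bash
python3 -m pendant '[[[0,0,-3,0,0,0,0],[0,0,-4,0,0,0,0],[0,0,-4,0,0,0,0],[0,0,-2,0,0,0,4.5],[0,0,0,0,0,0,4.5]]]'
python3 - <<'E'
from h import *
s=snapshot("scene");t=snapshot("top")
def up(im,r,k): x0,y0,x1,y1=r; return cv2.resize(im[y0:y1,x0:x1],None,fx=k,fy=k,interpolation=2)
H=cv2.cvtColor(s,cv2.COLOR_BGR2HSV)
for nm,im,r in(("s",s,(350,140,385,215)),("t",t,(165,260,218,305))):
    for l,lo,hi in(("red",(0,170,60),(4,255,255)),("red2",(175,150,60),(180,255,255)),("pale",(8,60,120),(20,190,255)),("wood",(3,100,20),(20,255,255))):
        print(nm,l,[(c.round(1).tolist(),st.tolist()) for c,st in blobs(im,lo,hi,r,4)])
for x,y in[(.464,.295),(.468,.293)]:
    print([(z,proj("scene",(x,y,z)).tolist(),proj("top",(x,y,z)).tolist()) for z in(.174,.126,.005)])
cv2.imwrite("pics/a8.png",np.hstack([up(s,(340,140,400,220),7.5),cv2.resize(t[255:310,155:225],None,fx=4,fy=600/55)]))
goto(.464,.295,.26)
E
```

```text
time_s: 23.5
tcp_pos: [0.5475, -0.0029, 0.2769]
eef_rot: [[-1.0, 0.001, 0.004], [0.001, 1.0, 0.001], [-0.004, 0.001, -1.0]]
ft_force: [-0.5, -0.5, -0.1]
finger_gap: 0.337
gripper_force: 0.0
s red []
s red2 []
s pale [([371.0, 153.9], [16, 6, 9, 19, 99]), ([369.2, 201.3], [3, 52, 32, 21, 212])]
s wood [([369.3, 187.3], [2, 6, 33, 66, 850])]
t red []
t red2 []
t pale [([195.9, 281.1], [3, 8, 46, 34, 634]), ([196.2, 273.2], [30, 13, 3, 2, 4]), ([181.1, 291.5], [9, 24, 14, 17, 139])]
t wood [([193.3, 282.9], [3, 4, 46, 38, 916]), ([196.9, 266.6], [29, 4, 7, 7, 27])]
[(0.174, [369.9, 147.2], [173.9, 276.5]), (0.126, [369.1, 162.8], [180.1, 279.2]), (0.005, [367.2, 199.6], [193.7, 285.3])]
[(0.174, [370.6, 147.9], [175.0, 274.6]), (0.126, [369.8, 163.6], [181.2, 277.5]), (0.005, [367.8, 200.4], [194.6, 283.7])]
tool cm [ 8.23 29.77  1.39] turn [ 0.    -0.001 -0.001]
```

View pics/a8.png

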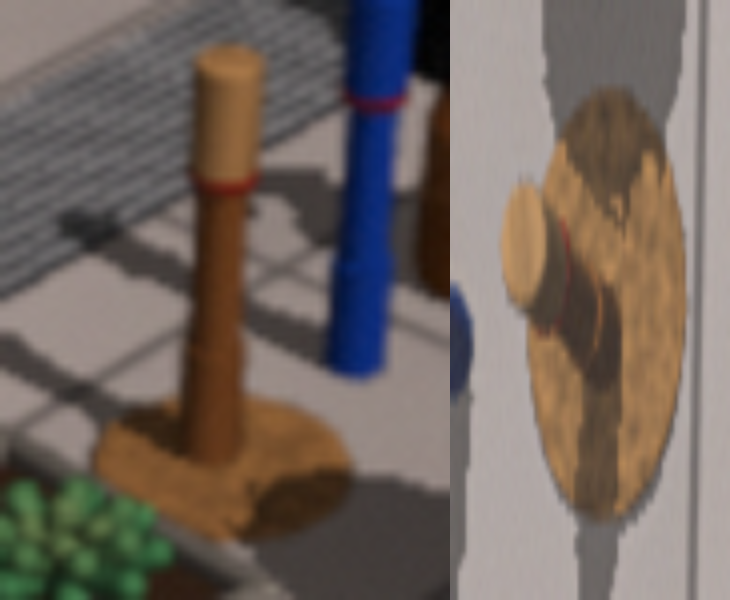

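The rammer's handle top is at crop (524,244), so the axis is at about (0.464, 0.295). Moving above it.

```bash
python3 -m pendant '[[[0.6,2,0,0,0,0,4.5],[0.9,3.3,0,0,0,0,4.5],[0.9,3.3,0,0,0,0,4.5],[0.9,3.3,0,0,0,0,4.5],[0.9,3.3,0,0,0,0,4.5],[0.9,3.3,0,0,0,0,4.5],[0.9,3.3,0,0,0,0,4.5],[0.9,3.3,0,0,0,0,4.5],[0.7,2.5,0,0,0,0,4.5],[0.5,1.6,0,0,0,0,4.5],[0,0,0,0,0,0,4.5],[0,0,0,0,0,0,4.5]]]'
python3 - <<'E'
from h import *
goto(.464,.295,.150)
E
```

```text
time_s: 24.8
tcp_pos: [0.4652, 0.2886, 0.2727]
eef_rot: [[-1.0, 0.001, -0.002], [0.001, 1.0, -0.001], [0.002, -0.001, -1.0]]
ft_force: [-0.2, -0.2, 0.2]
finger_gap: 0.527
gripper_force: 0.0
tool cm [ 0.09  0.65 12.27] turn [-0.001 -0.002 -0.001]
```

```bash
python3 -m pendant '[[[0.09,0.65,0,0,0,0,4.5],[0,0,2,0,0,0,4.5],[0,0,2,0,0,0,4.5],[0,0,2,0,0,0,4.5],[0,0,0,0,0,0,4.5]]]'
python3 - <<'E'
from h import *
goto(.464,.295,.150)
E
```

```text
time_s: 25.3
tcp_pos: [0.4637, 0.2944, 0.2116]
eef_rot: [[-1.0, 0.002, -0.004], [0.002, 1.0, -0.003], [0.004, -0.003, -1.0]]
ft_force: [-0.9, -0.3, -0.1]
finger_gap: 0.527
gripper_force: 0.0
tool cm [-0.05  0.08  6.16] turn [-0.003 -0.004 -0.002]
```

```bash
python3 -m pendant '[[[0,0.05,1,0,0,0,4.5],[0,0,1.5,0,0,0,4.5],[0,0,1.5,0,0,0,4.5],[0,0,1.5,0,0,0,4.5],[0,0,0.6,0,0,0,4.5],[0,0,0,0,0,0,4.5],[0,0,0,0,0,0,2],[0,0,0,0,0,0,2],[0,0,0,0,0,0,2],[0,0,0,0,0,0,2],[0,0,0,0,0,0,2],[0,0,0,0,0,0,2]]]' 70
python3 - <<'E'
from h import *
o=get_obs();print(o["finger_gap"]*85.4,o["moment"],o["tcp_pos"])
s=snapshot("scene");snapshot("top")
cv2.imwrite("pics/a9.png",cv2.resize(s[100:220,320:440],None,fx=5,fy=5))
E
```

```text
time_s: 26.5
tcp_pos: [0.465, 0.2967, 0.1538]
eef_rot: [[-1.0, 0.001, 0.0], [0.001, 1.0, 0.001], [-0.0, 0.001, -1.0]]
ft_force: [-0.5, 0.8, 6.6]
finger_gap: 0.287
gripper_force: 69.0
24.47922291283324 [0.22213916 0.06452117 0.06014626] [0.46499543 0.29674566 0.15384533]
```

View pics/a9.png

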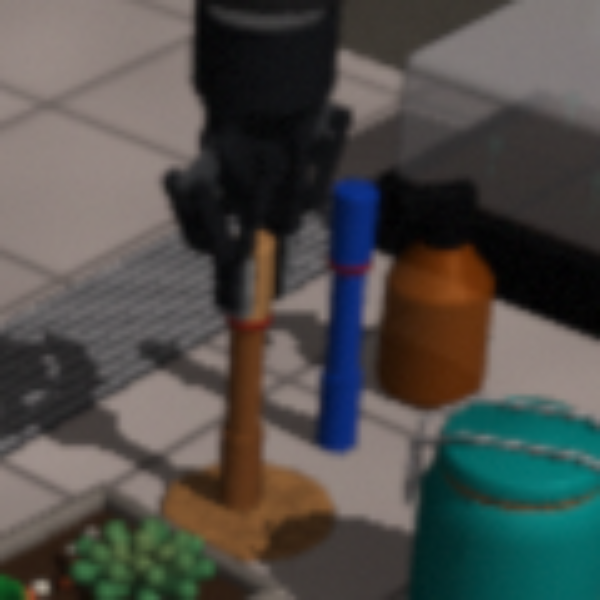

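```bash
python3 -m pendant '[[[0,0,-1,0,0,0,2],[0,0,-2.5,0,0,0,2],[0,0,-3.5,0,0,0,2],[0,0,-3.5,0,0,0,2],[0,0,-3,0,0,0,2],[0,0,-2,0,0,0,2],[0,0,-1,0,0,0,2],[0,0,0,0,0,0,2]]]'
python3 - <<'E'
from h import *
o=get_obs();print(o["finger_gap"]*85.4); goto(.5465,-.0025,.31)
E
```

```text
time_s: 27.4
tcp_pos: [0.4648, 0.2963, 0.3191]
eef_rot: [[-1.0, 0.001, 0.0], [0.001, 1.0, 0.001], [-0.0, 0.001, -1.0]]
ft_force: [-0.1, 0.3, -0.8]
finger_gap: 0.289
gripper_force: 68.8
24.658676208942435
tool cm [ -8.19 -29.87   0.88] turn [ 0.001  0.    -0.001]
```

```bash
python3 -m pendant '[[[-0.5,-1.5,0,0,0,0,2],[-0.8,-2.8,0,0,0,0,2],[-0.8,-2.8,0,0,0,0,2],[-0.8,-2.8,0,0,0,0,2],[-0.8,-2.8,0,0,0,0,2],[-0.8,-2.8,0,0,0,0,2],[-0.8,-2.8,0,0,0,0,2],[-0.8,-2.8,0,0,0,0,2],[-0.8,-2.8,0,0,0,0,2],[-0.6,-2.8,0,0,0,0,2],[-0.3,-2,0,0,0,0,2],[-0.2,-1.2,0,0,0,0,2],[0,0,0,0,0,0,2],[0,0,0,0,0,0,2]]]'
python3 - <<'E'
from h import *
goto(.5465,-.0025,.30)
s=snapshot("scene");t=snapshot("top")
cv2.imwrite("pics/a10.png",cv2.resize(s[130:250,270:370],None,fx=5,fy=5))
E
```

```text
time_s: 28.8
tcp_pos: [0.544, -0.0024, 0.3172]
eef_rot: [[-1.0, 0.001, -0.002], [0.001, 1.0, 0.0], [0.002, 0.0, -1.0]]
ft_force: [0.1, 0.6, -1.0]
finger_gap: 0.288
gripper_force: 68.8
tool cm [-0.25 -0.01  1.72] turn [ 0.    -0.002 -0.001]
```

View pics/a10.png

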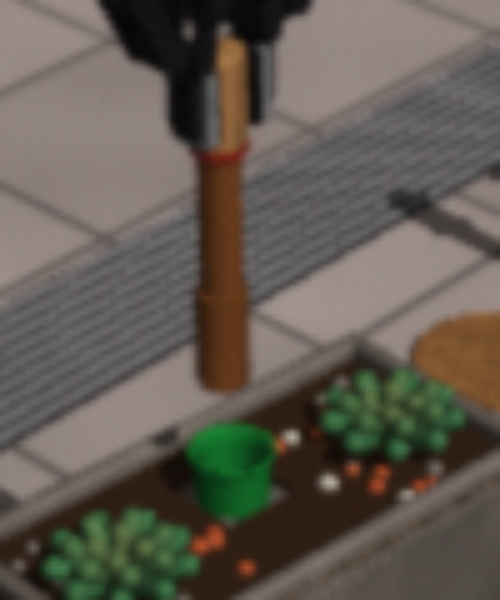

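```bash
python3 -m pendant '[[[-0.25,0,1,0,0,0,2],[0,0,1.5,0,0,0,2],[0,0,1,0,0,0,2],[0,0,0.8,0,0,0,2],[0,0,0.5,0,0,0,2],[0,0,0.4,0,0,0,2],[0,0,0,0,0,0,2]]]'
python3 - <<'E'
from h import *
goto(.5465,-.0025,.259);print(get_obs()["moment"])
E
```

```text
time_s: 29.6
tcp_pos: [0.5467, -0.0029, 0.2654]
eef_rot: [[-1.0, 0.001, -0.001], [0.001, 1.0, -0.0], [0.001, -0.0, -1.0]]
ft_force: [-0.6, 0.8, -0.6]
finger_gap: 0.285
gripper_force: 69.0
tool cm [0.02 0.04 0.64] turn [-0.    -0.001 -0.001]
[-0.01985056 -0.17296992  0.03927505]
```

```bash
python3 -m pendant '[[[0,0.03,0.2,0,0,0,2],[0,0,0.2,0,0,0,2],[0,0,0.2,0,0,0,2],[0,0,0,0,0,0,2]]]'
python3 -m pendant '[[[0,0,0.2,0,0,0,2],[0,0,0.2,0,0,0,2],[0,0,0.2,0,0,0,2],[0,0,0.2,0,0,0,2],[0,0,0,0,0,0,2]]]'
python3 -m pendant '[[[0,0,0.2,0,0,0,2],[0,0,0.2,0,0,0,2],[0,0,0.2,0,0,0,2],[0,0,0.2,0,0,0,2],[0,0,0,0,0,0,2]]]'
```

```text
time_s: 30.0
tcp_pos: [0.5467, -0.0026, 0.2596]
eef_rot: [[-1.0, 0.001, -0.001], [0.001, 1.0, -0.0], [0.001, -0.0, -1.0]]
ft_force: [0.7, 0.2, -0.7]
finger_gap: 0.29
gripper_force: 69.0
time_s: 30.5
tcp_pos: [0.5466, -0.0025, 0.2515]
eef_rot: [[-1.0, 0.001, -0.001], [0.001, 1.0, -0.0], [0.001, -0.0, -1.0]]
ft_force: [-0.1, 0.2, -1.9]
finger_gap: 0.288
gripper_force: 69.0
time_s: 31.0
tcp_pos: [0.5466, -0.0026, 0.2434]
eef_rot: [[-1.0, 0.001, -0.001], [0.001, 1.0, -0.0], [0.001, -0.0, -1.0]]
ft_force: [1.3, -0.3, -1.2]
finger_gap: 0.286
gripper_force: 69.0
```

```bash
python3 -m pendant '[[[0,0,0.2,0,0,0,2],[0,0,0.2,0,0,0,2],[0,0,0,0,0,0,2]]]'
python3 -m pendant '[[[0,0,0.2,0,0,0,2],[0,0,0.2,0,0,0,2],[0,0,0,0,0,0,2]]]'
python3 -m pendant '[[[0,0,0.2,0,0,0,2],[0,0,0.2,0,0,0,2],[0,0,0,0,0,0,2]]]'
python3 -m pendant '[[[0,0,0.2,0,0,0,2],[0,0,0.2,0,0,0,2],[0,0,0,0,0,0,2]]]'
```

```text
time_s: 31.3
tcp_pos: [0.5466, -0.0026, 0.2394]
eef_rot: [[-1.0, 0.001, -0.001], [0.001, 1.0, -0.0], [0.001, -0.0, -1.0]]
ft_force: [1.2, 0.1, -0.8]
finger_gap: 0.29
gripper_force: 69.2
time_s: 31.6
tcp_pos: [0.5466, -0.0026, 0.2354]
eef_rot: [[-1.0, 0.001, -0.001], [0.001, 1.0, -0.0], [0.001, -0.0, -1.0]]
ft_force: [1.5, -0.1, -1.4]
finger_gap: 0.281
gripper_force: 69.1
time_s: 31.9
tcp_pos: [0.5466, -0.0026, 0.2314]
eef_rot: [[-1.0, 0.001, -0.002], [0.001, 1.0, -0.0], [0.002, -0.0, -1.0]]
ft_force: [1.6, 0.5, -1.5]
finger_gap: 0.288
gripper_force: 69.1
time_s: 32.2
tcp_pos: [0.5467, -0.0026, 0.2274]
eef_rot: [[-1.0, 0.001, -0.001], [0.001, 1.0, -0.0], [0.001, -0.0, -1.0]]
ft_force: [1.2, 0.5, -1.8]
finger_gap: 0.285
gripper_force: 69.0
```

```bash
python3 -m pendant '[[[0,0,0.25,0,0,0,2],[0,0,0.25,0,0,0,2],[0,0,0.25,0,0,0,2],[0,0,0,0,0,0,2]]]' | grep -E "tcp|ft"
python3 -m pendant '[[[0,0,0.25,0,0,0,2],[0,0,0.25,0,0,0,2],[0,0,0.25,0,0,0,2],[0,0,0,0,0,0,2]]]' | grep -E "tcp|ft"
python3 -m pendant '[[[0,0,0.25,0,0,0,2],[0,0,0.25,0,0,0,2],[0,0,0.25,0,0,0,2],[0,0,0,0,0,0,2]]]' | grep -E "tcp|ft"
```

```text
tcp_pos: [0.5468, -0.0026, 0.22]
ft_force: [1.5, -0.3, -2.4]
tcp_pos: [0.5467, -0.0026, 0.2124]
ft_force: [2.6, 0.1, -2.0]
tcp_pos: [0.5468, -0.0026, 0.2051]
ft_force: [2.9, -1.5, -1.0]
```

```bash
python3 - <<'E'
from h import *
s=snapshot("scene");t=snapshot("top")
for im,c,r in((s,"scene",(100,180,420,400)),(t,"top",(220,180,560,400))): print([(b.round().astype(int).tolist(),int(st[4])) for b,st in blobs(im,(3,110,25),(18,255,200),r,25)])
E
```

```text
[([320, 227], 1349), ([370, 202], 491), ([183, 287], 108), ([195, 295], 110), ([123, 360], 1226)]
[([521, 273], 537), ([428, 300], 76), ([429, 318], 83)]
```

```bash
python3 -m pendant '[[[0,0,0.25,0,0,0,2],[0,0,0.25,0,0,0,2],[0,0,0.25,0,0,0,2],[0,0,0,0,0,0,2]]]' | grep -E "tcp|ft"
python3 -m pendant '[[[0,0,0.25,0,0,0,2],[0,0,0.25,0,0,0,2],[0,0,0.25,0,0,0,2],[0,0,0,0,0,0,2]]]' | grep -E "tcp|ft"
python3 -m pendant '[[[0,0,0.2,0,0,0,2],[0,0,0,0,0,0,2]]]' | grep -E "tcp|ft"

```

```text
tcp_pos: [0.5467, -0.0026, 0.1975]
ft_force: [3.7, -0.6, -1.1]
tcp_pos: [0.5467, -0.0026, 0.19]
ft_force: [3.7, -0.6, -2.0]
tcp_pos: [0.5467, -0.0026, 0.1881]
ft_force: [3.3, 0.2, -0.7]
```

```bash
python3 -m pendant '[[[0,0,0.2,0,0,0,2]]]' | grep -E "tcp|ft"
python3 -m pendant '[[[0,0,0.2,0,0,0,2]]]' | grep -E "tcp|ft"
python3 -m pendant '[[[0,0,0.2,0,0,0,2]]]' | grep -E "tcp|ft"
python3 - <<'E'
from h import *
s=snapshot("scene");H=cv2.cvtColor(s,cv2.COLOR_BGR2HSV)
o=get_obs();p=o["tcp_pos"];print(p,o["ft_force"])
x=proj("scene",(p[0],p[1],p[2]-.149+.121));print(x, [proj("scene",(p[0],p[1],z)).tolist() for z in(.132,.15,.17)])
for r in range(195,222): print(r,H[r,int(x[0])-5:int(x[0])+6:5].tolist())
E
```

```text
tcp_pos: [0.5471, -0.0026, 0.1866]
ft_force: [1.0, 0.5, 30.0]
tcp_pos: [0.5486, -0.0025, 0.1864]
ft_force: [-1.1, -0.4, 54.7]
tcp_pos: [0.5499, -0.0026, 0.186]
ft_force: [0.8, -1.6, 31.5]
[ 0.54995012 -0.00252718  0.18573738] [ 1.48916731 -0.71742116 46.22154057]
[316.9 210.2] [[317.0, 219.3], [316.9, 213.0], [316.8, 205.8]]
195 [[120, 16, 16], [14, 137, 115], [15, 143, 98]]
196 [[120, 18, 14], [14, 139, 121], [14, 150, 95]]
197 [[120, 36, 14], [14, 137, 110], [14, 145, 93]]
198 [[120, 43, 12], [13, 109, 103], [14, 144, 94]]
199 [[120, 32, 16], [13, 95, 102], [14, 144, 94]]
200 [[120, 17, 15], [13, 91, 104], [14, 144, 92]]
201 [[90, 15, 17], [14, 92, 103], [14, 143, 93]]
202 [[140, 40, 19], [14, 92, 103], [14, 145, 93]]
203 [[130, 36, 21], [13, 92, 103], [14, 147, 92]]
204 [[105, 49, 21], [13, 96, 104], [14, 144, 90]]
205 [[105, 26, 20], [12, 89, 103], [14, 144, 92]]
206 [[120, 40, 19], [12, 74, 100], [14, 131, 97]]
207 [[120, 46, 22], [12, 58, 97], [14, 119, 109]]
208 [[105, 30, 17], [11, 57, 98], [12, 125, 114]]
209 [[165, 26, 20], [13, 60, 97], [11, 140, 109]]
210 [[176, 45, 40], [12, 67, 99], [7, 153, 105]]
211 [[1, 84, 64], [11, 128, 120], [4, 175, 89]]
212 [[6, 85, 63], [7, 184, 115], [6, 174, 63]]
213 [[11, 66, 62], [6, 204, 90], [10, 157, 52]]
214 [[14, 51, 75], [11, 193, 86], [16, 143, 50]]
215 [[38, 59, 65], [12, 186, 92], [47, 145, 65]]
216 [[56, 113, 52], [12, 185, 91], [60, 159, 82]]
217 [[61, 157, 47], [12, 188, 91], [63, 173, 78]]
218 [[62, 160, 43], [13, 188, 91], [61, 159, 69]]
219 [[61, 168, 41], [13, 186, 92], [59, 164, 56]]
220 [[61, 165, 37], [12, 188, 91], [57, 150, 51]]
221 [[61, 177, 36], [12, 188, 92], [56, 159, 48]]
```

Hard contact came with the foot at 38 mm, exactly two tablets packed on the floor. Taking the rammer back to the mat.

```bash
python3 -m pendant '[[[0.2,0,-0.5,0,0,0,2],[0.1,0,-1.5,0,0,0,2],[0,0,-3,0,0,0,2],[0,0,-3,0,0,0,2],[0,0,-3,0,0,0,2],[0,0,-2,0,0,0,2],[0,0,-0.8,0,0,0,2],[0,0,0,0,0,0,2]]]'
python3 -m pendant '[[[0.3,1.5,0,0,0,0,2],[0.8,2.8,0,0,0,0,2],[0.8,2.8,0,0,0,0,2],[0.8,2.8,0,0,0,0,2],[0.8,2.8,0,0,0,0,2],[0.8,2.8,0,0,0,0,2],[0.8,2.8,0,0,0,0,2],[0.8,2.8,0,0,0,0,2],[0.8,2.8,0,0,0,0,2],[0.8,2.8,0,0,0,0,2],[0.5,2,0,0,0,0,2],[0.2,1.4,0,0,0,0,2],[0,0,0,0,0,0,2],[0,0,0,0,0,0,2]]]'
python3 - <<'E'
from h import *
goto(.465,.2965,.155)
E
```

```text
time_s: 35.65
tcp_pos: [0.5436, -0.0025, 0.3203]
eef_rot: [[-1.0, 0.001, -0.001], [0.001, 1.0, 0.0], [0.001, 0.0, -1.0]]
ft_force: [0.2, -0.1, -1.1]
finger_gap: 0.289
gripper_force: 69.0
time_s: 37.05
tcp_pos: [0.4622, 0.2977, 0.3195]
eef_rot: [[-1.0, 0.001, -0.002], [0.001, 1.0, -0.001], [0.002, -0.001, -1.0]]
ft_force: [0.1, 0.2, -0.2]
finger_gap: 0.289
gripper_force: 69.1
tool cm [-0.31 -0.09 16.45] turn [-0.001 -0.002 -0.001]
```

```bash
python3 -m pendant '[[[-0.35,-0.12,1.5,0,0.002,0,2],[0,0,3,0,0,0,2],[0,0,3,0,0,0,2],[0,0,3,0,0,0,2],[0,0,3,0,0,0,2],[0,0,1.7,0,0,0,2],[0,0,0.5,0,0,0,2],[0,0,0,0,0,0,2]]]'
python3 -m pendant '[[[0,0,0.2,0,0,0,2],[0,0,0.2,0,0,0,2],[0,0,0,0,0,0,2]]]'
```

```text
time_s: 37.85
tcp_pos: [0.4652, 0.2962, 0.1625]
eef_rot: [[-1.0, 0.002, -0.004], [0.002, 1.0, -0.001], [0.004, -0.001, -1.0]]
ft_force: [-0.3, 0.3, 0.1]
finger_gap: 0.286
gripper_force: 69.1
time_s: 38.15
tcp_pos: [0.4653, 0.2974, 0.1598]
eef_rot: [[-1.0, 0.001, -0.002], [0.001, 1.0, 0.001], [0.002, 0.001, -1.0]]
ft_force: [-0.5, -1.0, -0.7]
finger_gap: 0.287
gripper_force: 69.1
```

```bash
python3 -m pendant '[[[0,0,0.2,0,0,0,2],[0,0,0.1,0,0,0,2],[0,0,0,0,0,0,2]]]'|grep -E "tcp|ft"
python3 -m pendant '[[[0,0,0.1,0,0,0,2],[0,0,0,0,0,0,2]]]'|grep -E "tcp|ft"
python3 -m pendant '[[[0,0,0.1,0,0,0,2],[0,0,0,0,0,0,2]]]'|grep -E "tcp|ft"
```

```text
tcp_pos: [0.4651, 0.2973, 0.1563]
ft_force: [-0.1, -0.3, -1.5]
tcp_pos: [0.4651, 0.2973, 0.1552]
ft_force: [-0.1, -0.5, -1.0]
tcp_pos: [0.4651, 0.2973, 0.1542]
ft_force: [-0.4, -0.5, -0.6]
```

```bash
python3 -m pendant '[[[0,0,0.1,0,0,0,2],[0,0,0,0,0,0,2]]]'|grep -E "tcp|ft"
python3 -m pendant '[[[0,0,0.1,0,0,0,2],[0,0,0,0,0,0,2]]]'|grep -E "tcp|ft"
```

```text
tcp_pos: [0.4654, 0.2974, 0.1536]
ft_force: [-0.5, -0.2, 2.6]
tcp_pos: [0.4659, 0.2976, 0.1534]
ft_force: [-0.8, -1.0, 15.3]
```

```bash
python3 -m pendant '[[[0,0,-0.1,0,0,0,2],[0,0,0,0,0,0,4.5],[0,0,0,0,0,0,4.5],[0,0,0,0,0,0,4.5],[0,0,0,0,0,0,4.5],[0,0,-2,0,0,0,4.5],[0,0,-3,0,0,0,4.5],[0,0,-4,0,0,0,4.5],[0,0,-2,0,0,0,4.5],[-0.4,-3,0,0,0,0,4.5],[-0.5,-4,0,0,0,0,4.5],[-0.5,-4,0,0,0,0,4.5],[-0.5,-4,0,0,0,0,4.5],[-0.5,-4,0,0,0,0,4.5],[0,-4,0,0,0,0,4.5],[0,-4,0,0,0,0,4.5],[0,-4,0,0,0,0,4.5],[0,0,0,0,0,0,4.5]]]' 25
python3 - <<'E'
from h import *
s=snapshot("scene");t=snapshot("top")
for c,st in blobs(s,(3,90,20),(20,255,180),(150,265,270,345)): print(c.round(1),st,gp("scene",*c,0.012))
for c,st in blobs(t,(3,90,20),(20,255,180),(395,232,455,340)): print(c.round(1),st,gp("top",*c,0.013))
H=cv2.cvtColor(s,cv2.COLOR_BGR2HSV);print("rammer",[(c.round(1).tolist(),st.tolist()) for c,st in blobs(s,(8,60,120),(20,190,255),(350,140,385,215),20)])
print([(c.round(1).tolist(),st.tolist()) for c,st in blobs(t,(8,60,120),(20,190,255),(165,260,218,305),20)])
goto(.4339,-.2865,.25);print(get_obs()["joint_pos"])
E
```

```text
time_s: 41.05
tcp_pos: [0.4888, -0.0179, 0.2635]
eef_rot: [[-1.0, 0.007, -0.003], [0.007, 1.0, -0.001], [0.003, -0.001, -1.0]]
ft_force: [-0.1, 0.2, 0.4]
finger_gap: 0.53
gripper_force: 0.0
[182.6 286.4] [ 27  16  12  12 117] [ 0.3888 -0.2882  0.012 ]
[194.7 295.2] [ 39  25  12  12 118] [ 0.4339 -0.2867  0.012 ]
[428.1 300.2] [28 63 11 11 87] [ 0.434 -0.286  0.013]
[429.4 318.5] [30 82 10 10 87] [ 0.3894 -0.2878  0.013 ]
rammer [([373.0, 154.4], [18, 6, 9, 19, 103]), ([369.2, 201.5], [4, 52, 31, 21, 192])]
[([172.2, 273.9], [2, 9, 11, 11, 101]), ([201.6, 282.3], [14, 8, 35, 34, 488]), ([180.9, 290.1], [9, 22, 15, 19, 174])]
tool cm [  5.44 -27.32   1.34] turn [ 0.    -0.003 -0.003]
[-0.46336612  0.10431928  0.39006334  2.01300613 -0.04645541  1.03545336
  1.51658349]
```

```bash
python3 -m pendant '[[[0,-3,0,0,0,0,4.5],[0.5,-4,0,0,0,0,4.5],[1,-4,0,0,0,0,4.5],[1,-4,0,0,0,0,4.5],[1,-4,0,0,0,0,4.5],[1,-4,0,0,0,0,4.5],[0.9,-3.9,2,0,0,0,4.5],[0,0,4,0,0,0,4.5],[0,0,4,0,0,0,4.5],[0,0,4,0,0,0,4.5],[0,0,4,0,0,0,4.5],[0,0,2,0,0,0,4.5],[0,0,0,0,0,0,4.5],[0,0,0,0,0,0,4.5]]]' 25
python3 - <<'E'
from h import *
goto(.4339,-.2865,.030);print(get_obs()["joint_pos"])
E
```

```text
time_s: 42.55
tcp_pos: [0.4348, -0.2813, 0.0637]
eef_rot: [[-1.0, 0.0, -0.003], [0.0, 1.0, 0.0], [0.003, 0.0, -1.0]]
ft_force: [0.0, -0.3, 0.3]
finger_gap: 0.53
gripper_force: 0.0
tool cm [ 0.08 -0.52  3.38] turn [ 0.    -0.003 -0.   ]
[ 0.0602888   0.4752622   0.48078001  2.12168197 -0.36621404  0.62727266
  2.36699771]
```

```bash
python3 -m pendant '[[[0.08,-0.5,1,0,0,0,4.5],[0,0,1,0,0,0,4.5],[0,0,0.7,0,0,0,4.5],[0,0,0.4,0,0,0,4.5],[0,0,0.25,0,0,0,4.5],[0,0,0,0,0,0,4.5]]]'
python3 - <<'E'
from h import *
goto(.4339,-.2865,.030)
E
```

```text
time_s: 43.15
tcp_pos: [0.4333, -0.2866, 0.0297]
eef_rot: [[-1.0, 0.001, -0.003], [0.001, 1.0, 0.0], [0.003, 0.0, -1.0]]
ft_force: [0.7, 0.8, -0.0]
finger_gap: 0.529
gripper_force: 0.0
tool cm [-0.06  0.01 -0.03] turn [ 0.    -0.003 -0.001]
```

```bash
python3 -m pendant '[[[-0.05,0,0,0,0,0,2.5],[0,0,0,0,0,0,2.5],[0,0,0,0,0,0,2.5],[0,0,0,0,0,0,2.5],[0,0,0,0,0,0,2.5],[0,0,0,0,0,0,2.5],[0,0,-1,0,0,0,2.5],[0,0,-3,0,0,0,2.5],[0,0,-4,0,0,0,2.5],[0,0,-4,0,0,0,2.5],[0,0,-4,0,0,0,2.5],[0,0,-2.5,0,0,0,2.5],[0,0,0,0,0,0,2.5]]]' 25
python3 -m pendant '[[[-0.6,2,0,0,0,0,2.5],[-1.2,3,0,0,0,0,2.5],[-1.2,3.3,0,0,0,0,2.5],[-1.2,3.3,0,0,0,0,2.5],[-1.2,3.3,0,0,0,0,2.5],[-1.2,3.3,0,0,0,0,2.5],[-1.2,3.3,0,0,0,0,2.5],[-1.2,3.3,0,0,0,0,2.5],[-1.2,2.6,0,0,0,0,2.5],[-1,1,0,0,0,0,2.5],[0,0,0,0,0,0,2.5],[0,0,0,0,0,0,2.5]]]'
python3 - <<'E'
from h import *
goto(.5462,-.0025,.154)
E
```

```text
time_s: 44.45
tcp_pos: [0.4358, -0.2875, 0.2188]
eef_rot: [[-1.0, 0.001, 0.003], [0.001, 1.0, -0.001], [-0.003, -0.001, -1.0]]
ft_force: [-0.2, 0.5, -0.8]
finger_gap: 0.306
gripper_force: 24.8
time_s: 45.65
tcp_pos: [0.5463, -0.0039, 0.2143]
eef_rot: [[-1.0, 0.002, -0.004], [0.002, 1.0, -0.001], [0.004, -0.001, -1.0]]
ft_force: [-1.1, 0.4, 0.8]
finger_gap: 0.309
gripper_force: 24.8
tool cm [-0.01  0.15  6.03] turn [-0.001 -0.004 -0.002]
```

```bash
python3 -m pendant '[[[0,0.15,1.5,0,-0.004,0,2.5],[0,0,1.5,0,0,0,2.5],[0,0,1,0,0,0,2.5],[0,0,0.7,0,0,0,2.5],[0,0,0.6,0,0,0,2.5],[0,0,0.5,0,0,0,2.5],[0,0,0.25,0,0,0,2.5],[0,0,0,0,0,0,2.5]]]'
python3 - <<'E'
from h import *
goto(.5465,-.0025,.153)
E
```

```text
time_s: 46.45
tcp_pos: [0.5467, -0.0013, 0.1539]
eef_rot: [[-1.0, 0.001, 0.001], [0.001, 1.0, -0.0], [-0.001, -0.0, -1.0]]
ft_force: [0.2, -0.2, -0.7]
finger_gap: 0.304
gripper_force: 24.8
tool cm [ 0.02 -0.12  0.09] turn [-0.     0.001 -0.001]
```

Release, tap with shut fingers, then return to the last tablet.

```bash
python3 -m pendant '[[[0,-0.12,0.1,0,0,0,2.5],[0,0,0,0,0,0,2.5],[0,0,0,0,0,0,4],[0,0,0,0,0,0,4],[0,0,0,0,0,0,4],[0,0,-2,0,0,0,4],[0,0,-2,0,0,0,4],[0,0,0,0,0,0,0],[0,0,0,0,0,0,0],[0,0,0,0,0,0,0],[0,0,0,0,0,0,0],[0,0,1.5,0,0,0,0],[0,0,1.5,0,0,0,0],[0,0,0.5,0,0,0,0],[0,0,0.3,0,0,0,0],[0,0,0.3,0,0,0,0],[0,0,0.4,0,0,0,0],[0,0,0.4,0,0,0,0],[0,0,0,0,0,0,0]]]'
python3 -m pendant '[[[0,0,-2,0,0,0,0],[0,0,-4,0,0,0,0],[0,0,-4,0,0,0,4.5],[0,0,0,0,0,0,4.5]]]'
python3 -m pendant '[[[0.6,-2,0,0,0,0,4.5],[1.4,-3.3,0,0,0,0,4.5],[1.4,-3.3,0,0,0,0,4.5],[1.4,-3.3,0,0,0,0,4.5],[1.4,-3.3,0,0,0,0,4.5],[1.4,-3.3,0,0,0,0,4.5],[1.4,-3.3,0,0,0,0,4.5],[1.4,-3.3,0,0,0,0,4.5],[1.4,-2.6,0,0,0,0,4.5],[1.4,-1,0,0,0,0,4.5],[1.4,0,0,0,0,0,4.5],[1,0,0,0,0,0,4.5],[0,0,0,0,0,0,4.5],[0,0,0,0,0,0,4.5]]]'
python3 - <<'E'
from h import *
s=snapshot("scene");t=snapshot("top")
for c,st in blobs(s,(3,90,20),(20,255,180),(150,265,270,345)): print(c.round(1),st,gp("scene",*c,0.012))
print([t[r,313].tolist() for r in range(238,252,2)])
goto(.389,-.2881,.030);print(get_obs()["joint_pos"][-1])
E
```

```text
time_s: 48.35
tcp_pos: [0.5466, -0.0025, 0.1437]
eef_rot: [[-1.0, 0.001, 0.001], [0.001, 1.0, -0.0], [-0.001, -0.0, -1.0]]
ft_force: [-0.1, -0.0, 0.2]
finger_gap: -0.001
gripper_force: 0.0
time_s: 48.75
tcp_pos: [0.5489, -0.0027, 0.2491]
eef_rot: [[-1.0, 0.001, 0.008], [0.001, 1.0, 0.002], [-0.008, 0.002, -1.0]]
ft_force: [0.4, 0.1, -0.9]
finger_gap: 0.33
gripper_force: 0.0
time_s: 50.15
tcp_pos: [0.3911, -0.2884, 0.2442]
eef_rot: [[-1.0, -0.001, 0.002], [-0.001, 1.0, 0.0], [-0.002, 0.0, -1.0]]
ft_force: [0.1, 0.3, 0.3]
finger_gap: 0.526
gripper_force: 0.0
[182.6 286.4] [ 27  16  12  12 117] [ 0.3888 -0.2882  0.012 ]
[[44, 66, 40], [68, 78, 68], [75, 77, 81], [72, 74, 77], [71, 75, 78], [72, 74, 79], [112, 115, 125]]
tool cm [ 0.26  0.06 21.41] turn [-0.     0.001  0.001]
2.189453908525984
```

```bash
python3 -m pendant '[[[0.2,0,2,0,0,0,4.5],[0,0,4,0,0,0,4.5],[0,0,4,0,0,0,4.5],[0,0,4,0,0,0,4.5],[0,0,3.5,0,0,0,4.5],[0,0,1.5,0,0,0,4.5],[0,0,0,0,0,0,4.5],[0,0,0,0,0,0,4.5]]]'
python3 - <<'E'
from h import *
goto(.389,-.2881,.030)
E
```

```text
time_s: 51.05
tcp_pos: [0.3889, -0.2895, 0.0542]
eef_rot: [[-1.0, 0.001, 0.001], [0.001, 1.0, -0.0], [-0.001, -0.0, -1.0]]
ft_force: [0.4, 0.2, 0.3]
finger_gap: 0.527
gripper_force: 0.0
tool cm [-0.01  0.14  2.42] turn [-0.     0.001 -0.001]
```

```bash
python3 -m pendant '[[[0,0.14,0.8,0,0,0,4.5],[0,0,0.8,0,0,0,4.5],[0,0,0.5,0,0,0,4.5],[0,0,0.3,0,0,0,4.5],[0,0,0,0,0,0,4.5],[0,0,0,0,0,0,2.5],[0,0,0,0,0,0,2.5],[0,0,0,0,0,0,2.5],[0,0,0,0,0,0,2.5],[0,0,0,0,0,0,2.5],[0,0,0,0,0,0,2.5]]]' 25
python3 -m pendant '[[[0,0,-1,0,0,0,2.5],[0,0,-3,0,0,0,2.5],[0,0,-4,0,0,0,2.5],[0,0,-4,0,0,0,2.5],[0,0,-4,0,0,0,2.5],[0,0,-2.5,0,0,0,2.5],[0,0,0,0,0,0,2.5]]]'
python3 -m pendant '[[[-0.7,0.6,0,0,0,0,2.5],[-1.4,2,0,0,0,0,2.5],[-1.4,3,0,0,0,0,2.5],[-1.4,3,0,0,0,0,2.5],[-1.4,3,0,0,0,0,2.5],[-1.4,3,0,0,0,0,2.5],[-1.4,3,0,0,0,0,2.5],[-1.4,3,0,0,0,0,2.5],[-1.4,3,0,0,0,0,2.5],[-1.4,2.5,0,0,0,0,2.5],[-1.4,1.5,0,0,0,0,2.5],[-0.7,0.8,0,0,0,0,2.5],[0,0,0,0,0,0,2.5],[0,0,0,0,0,0,2.5]]]'
python3 - <<'E'
from h import *
goto(.5465,-.0025,.154)
E
```

```text
time_s: 52.15
tcp_pos: [0.3887, -0.2881, 0.0302]
eef_rot: [[-1.0, 0.001, 0.001], [0.001, 1.0, -0.0], [-0.001, -0.0, -1.0]]
ft_force: [-1.6, -0.1, 7.2]
finger_gap: 0.307
gripper_force: 24.7
time_s: 52.85
tcp_pos: [0.3897, -0.2887, 0.2185]
eef_rot: [[-1.0, 0.001, 0.007], [0.001, 1.0, -0.001], [-0.007, -0.001, -1.0]]
ft_force: [-0.2, -0.3, -0.2]
finger_gap: 0.307
gripper_force: 24.8
time_s: 54.25
tcp_pos: [0.5422, -0.0053, 0.2147]
eef_rot: [[-1.0, 0.002, 0.0], [0.002, 1.0, -0.001], [-0.0, -0.001, -1.0]]
ft_force: [0.0, -0.3, -1.0]
finger_gap: 0.307
gripper_force: 24.7
tool cm [-0.43  0.29  6.07] turn [-0.001  0.    -0.002]
```

```bash
python3 -m pendant '[[[-0.43,0.29,1.5,0,0,0,2.5],[0,0,1.5,0,0,0,2.5],[0,0,1,0,0,0,2.5],[0,0,0.7,0,0,0,2.5],[0,0,0.6,0,0,0,2.5],[0,0,0.5,0,0,0,2.5],[0,0,0.25,0,0,0,2.5],[0,0,0,0,0,0,2.5]]]'
python3 - <<'E'
from h import *
goto(.5465,-.0025,.153)
E
```

```text
time_s: 55.05
tcp_pos: [0.547, -0.0012, 0.1545]
eef_rot: [[-1.0, 0.001, 0.001], [0.001, 1.0, -0.0], [-0.001, -0.0, -1.0]]
ft_force: [0.0, 0.5, -0.1]
finger_gap: 0.304
gripper_force: 24.7
tool cm [ 0.05 -0.13  0.15] turn [-0.     0.001 -0.001]
```

```bash
python3 -m pendant '[[[0.05,-0.13,0.15,0,0,0,2.5],[0,0,0,0,0,0,2.5],[0,0,0,0,0,0,4],[0,0,0,0,0,0,4],[0,0,0,0,0,0,4],[0,0,-2,0,0,0,4],[0,0,-2,0,0,0,4],[0,0,0,0,0,0,0],[0,0,0,0,0,0,0],[0,0,0,0,0,0,0],[0,0,0,0,0,0,0],[0,0,1.5,0,0,0,0],[0,0,1.5,0,0,0,0],[0,0,0.5,0,0,0,0],[0,0,0.3,0,0,0,0],[0,0,0.3,0,0,0,0],[0,0,0.4,0,0,0,0],[0,0,0.4,0,0,0,0],[0,0,0,0,0,0,0]]]'
python3 -m pendant '[[[0,0,-2,0,0,0,0],[0,0,-4,0,0,0,0],[0,0,-4,0,0,0,4.5],[0,0,-3,0,0,0,4.5],[0,0,0,0,0,0,4.5]]]'
python3 -m pendant '[[[0.6,2,0,0,0,0,4.5],[0.9,3.3,0,0,0,0,4.5],[0.9,3.3,0,0,0,0,4.5],[0.9,3.3,0,0,0,0,4.5],[0.9,3.3,0,0,0,0,4.5],[0.9,3.3,0,0,0,0,4.5],[0.9,3.3,0,0,0,0,4.5],[0.9,3.3,0,0,0,0,4.5],[0.7,2.5,0,0,0,0,4.5],[0.5,2,0,0,0,0,4.5],[0,0,0,0,0,0,4.5],[0,0,0,0,0,0,4.5]]]'
python3 - <<'E'
from h import *
s=snapshot("scene");t=snapshot("top")
print([(c.round(1).tolist(),st.tolist()) for c,st in blobs(s,(3,90,20),(20,255,180),(150,265,270,345))],[t[r,313].tolist() for r in range(238,252,2)])
goto(.4655,.2973,.152)
E
```

```text
time_s: 56.95
tcp_pos: [0.5464, -0.0025, 0.1437]
eef_rot: [[-1.0, 0.001, 0.0], [0.001, 1.0, -0.0], [-0.0, -0.0, -1.0]]
ft_force: [0.1, 0.3, 0.4]
finger_gap: -0.002
gripper_force: 0.0
time_s: 57.45
tcp_pos: [0.5482, -0.0026, 0.2782]
eef_rot: [[-1.0, 0.001, 0.007], [0.001, 1.0, 0.002], [-0.007, 0.002, -1.0]]
ft_force: [0.8, 1.0, 0.4]
finger_gap: 0.509
gripper_force: 0.0
time_s: 58.65
tcp_pos: [0.4655, 0.2935, 0.2735]
eef_rot: [[-1.0, 0.0, 0.0], [0.0, 1.0, -0.001], [-0.0, -0.001, -1.0]]
ft_force: [0.6, -0.0, -0.2]
finger_gap: 0.526
gripper_force: 0.0
[] [[47, 68, 44], [59, 73, 60], [49, 61, 80], [47, 62, 78], [47, 62, 81], [51, 82, 111], [52, 81, 112]]
tool cm [ 0.05  0.47 12.18] turn [-0.     0.001 -0.002]
```

```bash
python3 -m pendant '[[[0.05,0.4,1,0,0,0,4.5],[0,0,3,0,0,0,4.5],[0,0,3,0,0,0,4.5],[0,0,1.5,0,0,0,4.5],[0,0,0,0,0,0,4.5]]]'
python3 - <<'E'
from h import *
goto(.4655,.2973,.152)
E
```

```text
time_s: 59.25
tcp_pos: [0.4643, 0.2964, 0.1865]
eef_rot: [[-1.0, 0.002, -0.002], [0.002, 1.0, -0.003], [0.002, -0.003, -1.0]]
ft_force: [-0.0, -0.3, 0.3]
finger_gap: 0.528
gripper_force: 0.0
tool cm [-0.12  0.1   3.45] turn [-0.003 -0.002 -0.002]
```

```bash
python3 -m pendant '[[[-0.12,0.05,1.5,0,0,0,4.5],[0,0,1.2,0,0,0,4.5],[0,0,0.6,0,0,0,4.5],[0,0,0,0,0,0,4.5],[0,0,0,0,0,0,2],[0,0,0,0,0,0,2],[0,0,0,0,0,0,2],[0,0,0,0,0,0,2],[0,0,0,0,0,0,2],[0,0,0,0,0,0,2]]]' 70
python3 -m pendant '[[[0,0,-1,0,0,0,2],[0,0,-2.5,0,0,0,2],[0,0,-3.5,0,0,0,2],[0,0,-3.5,0,0,0,2],[0,0,-3,0,0,0,2],[0,0,-2,0,0,0,2],[0,0,-1,0,0,0,2],[0,0,0,0,0,0,2]]]'
python3 - <<'E'
from h import *
goto(.5465,-.0025,.32)
E
```

```text
time_s: 60.25
tcp_pos: [0.4669, 0.2983, 0.1567]
eef_rot: [[-1.0, 0.001, 0.002], [0.001, 1.0, 0.001], [-0.002, 0.001, -1.0]]
ft_force: [-0.1, -1.4, 6.6]
finger_gap: 0.286
gripper_force: 68.8
time_s: 61.05
tcp_pos: [0.4666, 0.2983, 0.3222]
eef_rot: [[-1.0, 0.001, 0.002], [0.001, 1.0, 0.001], [-0.002, 0.001, -1.0]]
ft_force: [0.5, -0.2, -1.6]
finger_gap: 0.28
gripper_force: 68.7
tool cm [ -8.02 -30.07   0.2 ] turn [ 0.001  0.002 -0.001]
```

```bash
python3 -m pendant '[[[-0.5,-1.5,0,0,0,0,2],[-0.8,-2.8,0,0,0,0,2],[-0.8,-2.8,0,0,0,0,2],[-0.8,-2.8,0,0,0,0,2],[-0.8,-2.8,0,0,0,0,2],[-0.8,-2.8,0,0,0,0,2],[-0.8,-2.8,0,0,0,0,2],[-0.8,-2.8,0,0,0,0,2],[-0.8,-2.8,0,0,0,0,2],[-0.7,-2.8,0,0,0,0,2],[-0.3,-2,0,0,0,0,2],[-0.2,-1.3,0,0,0,0,2],[0,0,0,0,0,0,2],[0,0,0,0,0,0,2]]]'
python3 - <<'E'
from h import *
goto(.5465,-.0025,.30)
E
```

```text
time_s: 62.45
tcp_pos: [0.5468, -0.0015, 0.3205]
eef_rot: [[-1.0, 0.001, 0.0], [0.001, 1.0, -0.0], [-0.0, -0.0, -1.0]]
ft_force: [-0.1, 0.4, -1.1]
finger_gap: 0.284
gripper_force: 68.8
tool cm [ 0.03 -0.1   2.05] turn [-0.     0.    -0.001]
```

Lower to just above the expected contact (stack top 0.110, so TCP about 0.262), then press to the packed level (foot 0.070, TCP about 0.222).

```bash
python3 -m pendant '[[[0,-0.1,1.5,0,0,0,2],[0,0,1.5,0,0,0,2],[0,0,1,0,0,0,2],[0,0,0.5,0,0,0,2],[0,0,0.5,0,0,0,2],[0,0,0.3,0,0,0,2],[0,0,0,0,0,0,2]]]'|grep -E "tcp|ft"
python3 -m pendant '[[[0,0,0.3,0,0,0,2],[0,0,0.3,0,0,0,2],[0,0,0.2,0,0,0,2]]]'|grep -E "tcp|ft"
python3 -m pendant '[[[0,0,0.2,0,0,0,2],[0,0,0.2,0,0,0,2],[0,0,0.2,0,0,0,2]]]'|grep -E "tcp|ft"
python3 -m pendant '[[[0,0,0.2,0,0,0,2],[0,0,0.2,0,0,0,2],[0,0,0.2,0,0,0,2]]]'|grep -E "tcp|ft"
python3 -m pendant '[[[0,0,0.2,0,0,0,2],[0,0,0.2,0,0,0,2],[0,0,0.2,0,0,0,2]]]'|grep -E "tcp|ft"
```

```text
tcp_pos: [0.5471, -0.0029, 0.268]
ft_force: [0.1, 0.3, -0.6]
tcp_pos: [0.5474, -0.0028, 0.2602]
ft_force: [-0.8, 1.3, 2.6]
tcp_pos: [0.5473, -0.0029, 0.2541]
ft_force: [-0.2, 2.1, 3.3]
tcp_pos: [0.5471, -0.003, 0.2479]
ft_force: [-0.5, 1.5, 1.8]
tcp_pos: [0.5472, -0.0031, 0.242]
ft_force: [0.7, 1.2, 4.4]
```

Resistance now registers. Continuing.

```bash
python3 -m pendant '[[[0,0,0.2,0,0,0,2],[0,0,0.2,0,0,0,2],[0,0,0.2,0,0,0,2]]]'|grep -E "tcp|ft"
python3 -m pendant '[[[0,0,0.2,0,0,0,2],[0,0,0.2,0,0,0,2],[0,0,0.2,0,0,0,2]]]'|grep -E "tcp|ft"
python3 -m pendant '[[[0,0,0.2,0,0,0,2],[0,0,0.2,0,0,0,2]]]'|grep -E "tcp|ft"
python3 -m pendant '[[[0,0,0.1,0,0,0,2]]]'|grep -E "tcp|ft"
python3 -m pendant '[[[0,0,0.1,0,0,0,2]]]'|grep -E "tcp|ft"
```

```text
tcp_pos: [0.5472, -0.0031, 0.2359]
ft_force: [-0.8, 0.5, 4.6]
tcp_pos: [0.5472, -0.003, 0.2299]
ft_force: [0.0, 0.4, 7.2]
tcp_pos: [0.5471, -0.003, 0.226]
ft_force: [-1.6, -0.2, 5.4]
tcp_pos: [0.5471, -0.003, 0.2249]
ft_force: [-1.0, 0.7, 5.4]
tcp_pos: [0.5471, -0.003, 0.224]
ft_force: [-0.7, -0.8, 4.6]
```

```bash
for i in 1 2 3; do python3 -m pendant '[[[0,0,0.1,0,0,0,2]]]'|grep -E "tcp|ft"; done
```

```text
tcp_pos: [0.5471, -0.003, 0.223]
ft_force: [-1.7, -0.5, 5.9]
tcp_pos: [0.5471, -0.003, 0.222]
ft_force: [-1.3, -0.3, 5.1]
tcp_pos: [0.5476, -0.0029, 0.2215]
ft_force: [-2.2, -0.1, 22.2]
```

```bash
python3 -m pendant '[[[0,0,0,0,0,0,2],[0,0,0,0,0,0,2],[0,0,0,0,0,0,2]]]'|grep -E "tcp|ft"
python3 -m pendant '[[[0,0,-0.5,0,0,0,2],[0,0,-1.5,0,0,0,2],[0,0,-3,0,0,0,2],[0,0,-3,0,0,0,2],[0,0,-1.5,0,0,0,2],[0,0,-0.8,0,0,0,2],[0,0,0,0,0,0,2]]]'|grep -E "tcp|ft"
python3 -m pendant '[[[0.3,1.5,0,0,0,0,2],[0.8,2.8,0,0,0,0,2],[0.8,2.8,0,0,0,0,2],[0.8,2.8,0,0,0,0,2],[0.8,2.8,0,0,0,0,2],[0.8,2.8,0,0,0,0,2],[0.8,2.8,0,0,0,0,2],[0.8,2.8,0,0,0,0,2],[0.8,2.8,0,0,0,0,2],[0.8,2.8,0,0,0,0,2],[0.5,2,0,0,0,0,2],[0.1,1.3,0,0,0,0,2],[0,0,0,0,0,0,2],[0,0,0,0,0,0,2]]]'
python3 - <<'E'
from h import *
goto(.467,.2965,.157)
E
```

```text
tcp_pos: [0.5475, -0.003, 0.2216]
ft_force: [-2.5, 0.5, 12.5]
tcp_pos: [0.5472, -0.0029, 0.3245]
ft_force: [-0.6, -0.2, -1.2]
time_s: 68.05
tcp_pos: [0.4666, 0.2961, 0.3233]
eef_rot: [[-1.0, 0.002, 0.0], [0.002, 1.0, -0.001], [-0.0, -0.001, -1.0]]
ft_force: [0.4, 0.3, -0.9]
finger_gap: 0.284
gripper_force: 68.8
tool cm [-0.03  0.06 16.63] turn [-0.001  0.    -0.002]
```

```bash
python3 -m pendant '[[[0,0,1.5,0,0,0,2],[0,0,3,0,0,0,2],[0,0,3,0,0,0,2],[0,0,3,0,0,0,2],[0,0,3,0,0,0,2],[0,0,1.7,0,0,0,2],[0,0,0.7,0,0,0,2],[0,0,0,0,0,0,2],[0,0,0,0,0,0,2]]]'|grep -E "tcp|ft"
python3 -m pendant '[[[0,0,0.2,0,0,0,2],[0,0,0,0,0,0,2]]]'|grep -E "tcp|ft"
```

```text
tcp_pos: [0.4672, 0.2968, 0.1659]
ft_force: [0.7, 0.1, -0.8]
tcp_pos: [0.4667, 0.2972, 0.1636]
ft_force: [0.5, -0.1, -0.2]
```

```bash
python3 -m pendant '[[[0,0,0.25,0,0,0,2],[0,0,0.2,0,0,0,2],[0,0,0,0,0,0,2]]]'|grep -E "tcp|ft"
for i in 1 2 3; do python3 -m pendant '[[[0,0,0.1,0,0,0,2],[0,0,0,0,0,0,2]]]'|grep -E "tcp|ft";done
```

```text
tcp_pos: [0.4663, 0.297, 0.1582]
ft_force: [-0.2, -0.7, -1.5]
tcp_pos: [0.4665, 0.2971, 0.1574]
ft_force: [0.0, -1.0, -0.3]
tcp_pos: [0.4667, 0.2972, 0.1568]
ft_force: [0.9, -0.4, 2.9]
tcp_pos: [0.4673, 0.2974, 0.1567]
ft_force: [-2.2, -1.3, 17.6]
```

```bash
python3 -m pendant '[[[0,0,-0.1,0,0,0,2],[0,0,0,0,0,0,4.5],[0,0,0,0,0,0,4.5],[0,0,0,0,0,0,4.5],[0,0,0,0,0,0,4.5],[0,0,-2,0,0,0,4.5],[0,0,-3,0,0,0,4.5],[0,0,-3,0,0,0,4.5],[0,0,0,0,0,0,4.5]]]' 25 |grep -E "tcp|ft"
python3 -m pendant '[[[0.2,-2,-0.5,0,0,0,0],[0.7,-3,-0.5,0,0,0,0],[0.7,-3,0,0,0,0,0],[0.7,-3,0,0,0,0,0],[0.7,-3,0,0,0,0,0],[0.7,-3,0,0,0,0,0],[0.7,-1.5,0,0,0,0,0],[0,0,0,0,-0.13,0,0],[0,0,0,0,-0.13,0,0],[0,0,0,0,-0.13,0,0],[0,0,0,0,-0.13,0,0],[0,0,0,0,0,0,0],[0,0,0,0,0,0,0]]]'
python3 - <<'E'
from h import *
print(get_obs()["joint_pos"].round(2))
s=snapshot("scene");t=snapshot("top");cv2.imwrite("pics/s_now.png",s);cv2.imwrite("pics/t_now.png",t)
print("rammer",[(c.round(1).tolist(),st.tolist()) for c,st in blobs(s,(8,60,120),(20,190,255),(350,140,385,215),20)])
for c in("scene","top"):
  snapshot(c)
  for q in("tube_mouth","corner_left","corner_right","sight","planter","rail"):
    print(c,q,[(np.round(d["position"],1).tolist(),round(d["confidence"],2)) for d in spot_point(c,q)][:2])
c=.9983;sn=-.0576;C=np.array([.5587,-.0032])
for a,b in((-65,130),(65,130),(65,-130),(-65,-130)):
  p=C+np.array([[c,-sn],[sn,c]])@np.array([a,b])/1000; print(a,b,p,proj("top",(*p,.116)),proj("scene",(*p,.116)),proj("scene",(*p,0)))
E
```

```text
tcp_pos: [0.4679, 0.2979, 0.2401]
ft_force: [1.2, 0.2, -0.8]
time_s: 72.25
tcp_pos: [0.4222, 0.1113, 0.2461]
eef_rot: [[-0.878, 0.002, 0.479], [0.0, 1.0, -0.003], [-0.479, -0.003, -0.878]]
ft_force: [0.2, -0.4, 0.2]
finger_gap: -0.0
gripper_force: 0.0
[-0.82 -0.22  0.18  2.43  0.61  0.6   0.47]
rammer [([372.2, 154.4], [18, 7, 8, 18, 86]), ([379.1, 196.6], [24, 52, 11, 10, 57]), ([361.0, 204.3], [4, 58, 19, 13, 62])]
scene tube_mouth [([315.7, 222.1], 0.85), ([369.2, 201.5], 0.54)]
scene corner_left []
scene corner_right [([265.3, 260.8], 0.58)]
scene sight [([368.4, 173.7], 0.69), ([405.3, 176.1], 0.41)]
scene planter [([319.8, 265.0], 0.62)]
scene rail [([388.3, 309.2], 0.77)]
top tube_mouth [([313.1, 243.9], 0.82)]
top corner_left [([265.9, 272.2], 0.83), ([184.8, 276.5], 0.2)]
top corner_right [([357.3, 279.0], 0.93)]
top sight [([308.2, 270.5], 0.48)]
top planter []
top rail [([317.0, 170.6], 0.64)]
-65 130 [0.5012985 0.130323 ] [254.6 264.5] [339.3 194.7] [338.7 231.2]
65 130 [0.6310775 0.122835 ] [260.  209.6] [377.4 215.9] [374.9 253.3]
65 -130 [ 0.6161015 -0.136723 ] [371.2 217.1] [296.1 264.3] [297.9 303.3]
-65 -130 [ 0.4863225 -0.129235 ] [368.4 272.4] [258.6 237.7] [262.3 275.9]
```

```bash
python3 - <<'E'
from h import *
for c,p in(("top",(317,168)),("top",(317,170.6)),("scene",(390,309)),("scene",(388.3,309.2))): print(gp(c,*p,0))
t=cv2.imread("pics/t_now.png");s=cv2.imread("pics/s_now.png")
print("top col 400 row: V, x at z=.045, x at z=0")
for r in range(146,192): print(r,t[r,398:402].mean(0).round().astype(int).tolist(),gp("top",400,r,.045)[0],gp("top",400,r,0)[0])
print("scene line y=-0.05..")
for x in np.arange(.66,.83,.004):
    u,v=proj("scene",(x,-.05,0)); print(x.round(3),s[int(round(v)),int(round(u))].tolist(),end=" ")
    # x at z .045 plane of the same pixel
    print(gp("scene",u,v,.045)[:2])
E
```

```text
[ 0.7778 -0.0081  0.    ]
[ 0.7706 -0.0082  0.    ]
[ 0.7802 -0.0089 -0.    ]
[ 0.7778 -0.012   0.    ]
top col 400 row: V, x at z=.045, x at z=0
146 [118, 120, 119] 0.8232 0.8422
147 [120, 121, 121] 0.8205 0.8394
148 [122, 123, 122] 0.8178 0.8365
149 [122, 123, 122] 0.8151 0.8337
150 [75, 76, 76] 0.8123 0.8309
151 [120, 126, 128] 0.8096 0.8281
152 [180, 194, 188] 0.8069 0.8253
153 [179, 192, 187] 0.8042 0.8224
154 [177, 190, 184] 0.8015 0.8196
155 [174, 187, 183] 0.7988 0.8168
156 [176, 189, 184] 0.7961 0.814
157 [178, 192, 187] 0.7934 0.8112
158 [127, 136, 133] 0.7907 0.8084
159 [76, 82, 81] 0.788 0.8056
160 [94, 101, 99] 0.7853 0.8028
161 [104, 110, 107] 0.7826 0.8
162 [100, 108, 104] 0.7799 0.7972
163 [106, 114, 111] 0.7773 0.7945
164 [172, 186, 181] 0.7746 0.7917
165 [172, 184, 180] 0.7719 0.7889
166 [168, 181, 177] 0.7692 0.7861
167 [169, 182, 177] 0.7666 0.7833
168 [170, 181, 178] 0.7639 0.7806
169 [171, 184, 178] 0.7612 0.7778
170 [176, 190, 184] 0.7585 0.775
171 [130, 140, 137] 0.7559 0.7722
172 [84, 88, 87] 0.7532 0.7695
173 [76, 79, 78] 0.7506 0.7667
174 [78, 82, 82] 0.747
[... 1580 characters left out ...]
4, 147, 148] [ 0.7864 -0.086 ]
0.764 [134, 149, 149] [ 0.79   -0.0858]
0.768 [135, 150, 149] [ 0.7938 -0.0859]
0.772 [126, 142, 141] [ 0.7976 -0.0859]
0.776 [129, 144, 142] [ 0.8015 -0.0858]
0.78 [131, 144, 144] [ 0.8053 -0.0858]
0.784 [122, 135, 135] [ 0.809  -0.0859]
0.788 [122, 135, 135] [ 0.8129 -0.0858]
0.792 [120, 133, 134] [ 0.8166 -0.0858]
0.796 [120, 131, 131] [ 0.8204 -0.0861]
0.8 [112, 124, 125] [ 0.8243 -0.086 ]
0.804 [117, 122, 133] [ 0.8281 -0.0859]
0.808 [121, 126, 139] [ 0.8317 -0.0859]
0.812 [120, 125, 138] [ 0.8355 -0.0858]
0.816 [122, 127, 140] [ 0.8395 -0.0859]
0.82 [121, 126, 138] [ 0.8432 -0.0858]
0.824 [81, 84, 92] [ 0.8468 -0.0859]
0.828 [75, 78, 80] [ 0.8507 -0.086 ]
```

```bash
python3 -m pendant '[[[0,0,0,0,0,0,0],[0,0,2.5,0,0,0,0],[0,0,2.5,0,0,0,0],[0,0,2.5,0,0,0,0]]]'
python3 - <<'E'
from h import *
print(get_obs()["joint_pos"].round(2))
E
```

```text
time_s: 73.45
tcp_pos: [0.4591, 0.1115, 0.18]
eef_rot: [[-0.876, 0.002, 0.482], [0.002, 1.0, -0.002], [-0.482, -0.001, -0.876]]
ft_force: [0.7, 0.8, -0.4]
finger_gap: 0.0
gripper_force: 0.0
[-0.74 -0.01  0.19  2.45  0.79  0.37  0.32]
```

```bash
python3 -m pendant '[[[0,0,0,0,0.1,0,0],[0,0,0,0,0.05,0,0],[0,0,0,0,0,0,0]]]' |grep -E "eef|tcp"
python3 - <<'E'
from h import *
print(get_obs()["joint_pos"].round(2)); goto(.455,.11,.06)
t=cv2.imread("pics/t_now.png").astype(int)
for c in (60,100,240,300,450,500,560):
    g=t[:,c-3:c+4].mean((1,2)); 
    d=[(r,int(g[r+1]-g[r-1])) for r in range(164,184) if abs(g[r+1]-g[r-1])>14]; print(c,d, gp("top",c,171.3,.045)[:2])
E
```

```text
tcp_pos: [0.4602, 0.1094, 0.1806]
eef_rot: [[-0.924, 0.008, 0.382], [0.004, 1.0, -0.01], [-0.382, -0.008, -0.924]]
[-0.73  0.02  0.23  2.38  0.45  0.44  0.68]
tool cm [ 5.09  0.15 10.94] turn [-0.009  0.392 -0.006]
60 [(166, -29), (167, -78), (168, -69), (169, -20), (173, 28), (174, 25)] [0.7442 0.6421]
100 [(167, -60), (168, -99), (169, -38), (173, 18), (174, 27)] [0.7455 0.5408]
240 [(168, -28), (169, -75), (170, -67), (171, -18), (175, 28), (176, 21)] [0.75   0.1863]
300 [(164, 15), (169, -50), (170, -97), (171, -49), (176, 24)] [0.7519 0.0344]
450 [(164, 73), (165, 67), (171, -67), (172, -90), (173, -31), (177, 23), (178, 32)] [ 0.7567 -0.3449]
500 [(165, 77), (166, 70), (171, -36), (172, -95), (173, -64), (178, 31), (179, 24)] [ 0.7583 -0.4713]
560 [(165, 77), (166, 68), (172, -57), (173, -104), (174, -45), (178, 15), (179, 26)] [ 0.7602 -0.6229]
```

```bash
python3 -m pendant '[[[0.8,0,1.6,0,0,0,0],[1,0,2.2,0,0,0,0],[1,0,2.2,0,0,0,0],[1,0,2.2,0,0,0,0],[0.8,0.1,1.7,0,0,0,0],[0.5,0,1,0,0,0,0],[0,0,0,0,0,0,0]]]' |grep -E "eef|tcp|ft"
python3 - <<'E'
from h import *
print(get_obs()["joint_pos"].round(2)); goto(.455,.11,.056)
E
```

```text
tcp_pos: [0.4538, 0.1075, 0.0669]
eef_rot: [[-0.925, 0.008, 0.381], [0.002, 1.0, -0.014], [-0.381, -0.012, -0.925]]
ft_force: [0.7, 0.1, -0.0]
[-0.48  0.28 -0.04  2.46  1.28  0.22 -0.18]
tool cm [0.3  0.27 1.05] turn [-0.013  0.39  -0.005]
```

```bash
python3 -m pendant '[[[-0.7,0.2,0.8,0.01,0,0,0],[-0.7,0,0.8,0,0,0,0],[-0.4,0,0.15,0,0,0,0],[0,0,0,0,0,0,0]]]' |grep -E "eef|tcp|ft"
python3 -m pendant '[[[-0.46,0,0.19,0,0,0,0],[-0.46,0,0.19,0,0,0,0]]]' |grep -E "eef|tcp|ft"
python3 - <<'E'
from h import *
print(get_obs()["joint_pos"].round(2)); goto(.50,.11,.056)
E
```

```text
tcp_pos: [0.4782, 0.1095, 0.0586]
eef_rot: [[-0.924, 0.011, 0.382], [0.001, 1.0, -0.025], [-0.382, -0.023, -0.924]]
ft_force: [0.6, -0.5, 0.8]
tcp_pos: [0.4875, 0.1092, 0.0586]
eef_rot: [[-0.924, 0.011, 0.381], [0.001, 1.0, -0.025], [-0.381, -0.023, -0.924]]
ft_force: [-6.2, 3.0, 2.1]
[-0.46  0.33 -0.02  2.4   1.25  0.22 -0.12]
tool cm [-1.06  0.1   0.71] turn [-0.024  0.391 -0.006]
```

```bash
python3 -m pendant '[[[-0.37,0,0.15,0,0,0,0],[-0.37,0,0.15,0,0,0,0],[-0.37,0,0.15,0,0,0,0],[-0.37,0,0.15,0,0,0,0],[-0.28,0,0.11,0,0,0,0]]]' |grep -E "eef|tcp|ft"
python3 - <<'E'
from h import *
for c in("scene","top"):
  snapshot(c)
  for q in("tube_mouth","corner_left","corner_right"):
    print(c,q,[(np.round(d["position"],1).tolist(),round(d["confidence"],2)) for d in spot_point(c,q)][:2])
t=snapshot("top")
def ring(t,w=(290,200,350,265)):
    b=max(blobs(t,(45,110,30),(80,255,255),w,30),key=lambda b:b[1][4]); return b
print(ring(t))
E
```

```text
tcp_pos: [0.5062, 0.1094, 0.0585]
eef_rot: [[-0.925, 0.01, 0.381], [0.001, 1.0, -0.024], [-0.381, -0.022, -0.924]]
ft_force: [-6.7, 4.1, 2.8]
scene tube_mouth [([316.9, 221.4], 0.86)]
scene corner_left []
scene corner_right [([269.4, 262.7], 0.67), ([248.2, 357.1], 0.31)]
top tube_mouth [([316.1, 237.5], 0.97)]
top corner_left [([266.4, 262.9], 0.63), ([199.2, 211.4], 0.56)]
top corner_right [([352.4, 277.7], 0.65), ([511.6, 275.7], 0.5)]
(array([314.5       , 239.50943396]), array([ 16,  31,  18,  18, 106], dtype=int32))
```

```bash
cat >>h.py <<'E'
def planter(t):
    H=cv2.cvtColor(t,cv2.COLOR_BGR2HSV)
    g=cv2.inRange(H,(45,110,30),(80,255,255)); w=np.zeros_like(g); w[180:275,285:350]=1
    n,l,s,c=cv2.connectedComponentsWithStats(g*w); i=1+s[1:,4].argmax(); x,y,ww,hh=s[i][:4]
    ys,xs=np.nonzero(l==i); e=cv2.minEnclosingCircle(np.stack([xs,ys],1).astype(np.float32))
    tube=gp("top",*e[0],.132)[:2]
    m=cv2.inRange(H,(3,60,20),(22,255,120)); m[:, :235]=0; m[:,395:]=0; m[:190]=0; m[300:]=0
    m=cv2.morphologyEx(m,cv2.MORPH_OPEN,np.ones((3,3))); m=cv2.morphologyEx(m,cv2.MORPH_CLOSE,np.ones((25,25)))
    k=max(cv2.findContours(m,0,2)[0],key=cv2.contourArea)
    W=np.array([gp("top",*p[0],.108)[:2] for p in cv2.convexHull(k)]).astype(np.float32)*1000
    (cx,cy),(a,b),th=cv2.minAreaRect(W)
    yaw=th if a<b else th-90
    yaw=(yaw+90)%180-90
    r=np.radians(yaw);R=np.array([[np.cos(r),-np.sin(r)],[np.sin(r),np.cos(r)]]); C=tube+R@[.012,0]
    f=lambda a,b:(C+R@np.array([a,b])).round(4)
    print("tube",tube,"r",round(e[1],1),"rect",round(cx),round(cy),round(min(a,b)),round(max(a,b)),"yaw",round(yaw,1),"centre",C.round(4),"L",f(-.065,.11),"R",f(-.065,-.11),"backL",f(.065,.13),"backR",f(.065,-.13))
E
python3 - <<'E'
from h import *
planter(cv2.imread("pics/top0.png"));planter(cv2.imread("pics/t_now.png")); planter(snapshot("top")); print(get_obs()["tcp_pos"])
E
```

```text
tube [ 0.5471 -0.0022] r 9.1 rect 559 -3 106 239 yaw -4.6 centre [ 0.5591 -0.0032] L [0.5032 0.1117] R [ 0.4854 -0.1075] backL [0.6344 0.1211] backR [ 0.6133 -0.138 ]
tube [ 0.5471 -0.0022] r 9.1 rect 559 -3 107 240 yaw -4.3 centre [ 0.5591 -0.0031] L [0.5024 0.1114] R [ 0.4861 -0.108 ] backL [0.6336 0.1217] backR [ 0.6142 -0.1376]
tube [ 0.5575 -0.0048] r 9.2 rect 569 -7 106 240 yaw -9.6 centre [ 0.5693 -0.0068] L [0.5236 0.1125] R [ 0.4869 -0.1044] backL [0.6551 0.1105] backR [ 0.6117 -0.1458]
[0.50642349 0.10888266 0.05858808]
```

```bash
python3 -m pendant '[[[1.5,0,-0.6,0,0,0,0],[1.7,0,-0.9,0,0,0,0],[-1,0,-2.6,0,0,0,0],[-1.1,0,-2.8,0,0,0,0],[-1.1,0,-2.8,0,0,0,0],[-1.1,0,-2.8,0,0,0,0],[0,-2,0,0,0,0,0],[0,-3.5,0,0,0,0,0],[0,-3.5,0,0,0,0,0],[0,-3.5,0,0,0,0,0],[0,-3.5,0,0,0,0,0],[0,-3.2,0,0,0,0,0],[0,-2,0,0,0,0,0],[0,0,0,0,0,0,0],[0,0,0,0,0,0,0]]]' |grep -E "eef|tcp|ft"
python3 - <<'E'
from h import *
print(get_obs()["joint_pos"].round(2)); goto(.454,-.105,.062)
E
```

```text
tcp_pos: [0.4674, -0.1014, 0.1722]
eef_rot: [[-0.923, 0.015, 0.384], [0.005, 1.0, -0.028], [-0.384, -0.024, -0.923]]
ft_force: [0.5, 0.6, 0.3]
[ 0.12  0.05 -0.04  2.37 -0.    0.33  1.64]
tool cm [ 5.47 -0.11  9.67] turn [-0.027  0.394 -0.01 ]
```

```bash
python3 -m pendant '[[[1.2,0,1,-0.025,0,0,0],[1.2,0,2.2,0,0,0,0],[1.1,0,2.2,0,0,0,0],[1,0,2.2,0,0,0,0],[0.7,-0.1,1.5,0,0,0,0],[0.3,0,0.7,0,0,0,0],[0,0,0,0,0,0,0]]]' |grep -E "eef|tcp|ft"
python3 - <<'E'
from h import *
print(get_obs()["joint_pos"].round(2)); goto(.47,-.105,.058)
E
```

```text
tcp_pos: [0.4469, -0.1055, 0.0892]
eef_rot: [[-0.938, 0.002, 0.347], [-0.003, 1.0, -0.013], [-0.347, -0.013, -0.938]]
ft_force: [-0.2, 0.2, -0.5]
[ 0.54  0.24 -0.46  2.43  0.5   0.17  1.19]
tool cm [-1.08  0.1   3.73] turn [-0.013  0.354  0.001]
```

```bash
python3 -m pendant '[[[-0.5,0,0.6,0,0.05,0,0],[-0.4,0,0.9,0,0,0,0],[0.1,0,0.9,0,0,0,0],[0,0,0.6,0,0,0,0],[0,0,0,0,0,0,0]]]' |grep -E "eef|tcp|ft"
python3 - <<'E'
from h import *
print(get_obs()["joint_pos"].round(2)); goto(.47,-.105,.060)
E
```

```text
tcp_pos: [0.4641, -0.1053, 0.0636]
eef_rot: [[-0.954, 0.001, 0.3], [-0.003, 1.0, -0.013], [-0.3, -0.013, -0.954]]
ft_force: [-1.1, 1.1, -0.5]
[ 0.45  0.32 -0.39  2.38  0.57  0.19  1.12]
tool cm [-0.45  0.03  0.52] turn [-0.013  0.304  0.001]
```

```bash
python3 -m pendant '[[[-0.38,0,0.12,0,0,0,0],[-0.38,0,0.12,0,0,0,0],[-0.38,0,0.12,0,0,0,0],[-0.38,0,0.12,0,0,0,0],[-0.38,0,0.12,0,0,0,0],[-0.38,0,0.12,0,0,0,0],[-0.38,0,0.12,0,0,0,0]]]' |grep -E "tcp|ft"
python3 -m pendant '[[[-0.38,0,0.12,0,0,0,0],[-0.38,0,0.12,0,0,0,0],[-0.38,0,0.12,0,0,0,0],[-0.38,0,0.12,0,0,0,0]]]' |grep -E "tcp|ft"
python3 - <<'E'
from h import *
planter(snapshot("top")); print(get_obs()["joint_pos"].round(2))
E
```

```text
tcp_pos: [0.491, -0.1071, 0.0637]
ft_force: [-8.6, -3.9, 0.7]
tcp_pos: [0.5069, -0.1073, 0.0637]
ft_force: [-6.4, -4.4, 1.4]
tube [0.5772 0.0008] r 9.2 rect 589 0 107 239 yaw -1.1 centre [0.5892 0.0006] L [0.5263 0.1118] R [ 0.5221 -0.1082] backL [0.6566 0.1293] backR [ 0.6517 -0.1306]
[ 0.44  0.37 -0.4   2.29  0.57  0.24  1.12]
```

```bash
python3 -m pendant '[[[-0.38,0,0.12,0,0,0,0],[-0.38,0,0.12,0,0,0,0],[-0.38,0,0.12,0,0,0,0],[-0.38,0,0.12,0,0,0,0]]]' |grep -E "tcp|ft"
python3 -m pendant '[[[1.5,0,-0.5,0,0,0,0],[2,0,-0.7,0,0,0,0],[-0.9,0,-2.8,0,0,0,0],[-0.9,0,-2.8,0,0,0,0],[-0.9,0,-2.8,0,0,0,0],[-0.9,0,-2.8,0,0,0,0],[0,2,0,0,0,0,0],[0,3.5,0,0,0,0,0],[0,3.5,0,0,0,0,0],[0,3.5,0,0,0,0,0],[0,3.5,0,0,0,0,0],[0,3.3,0,0,0,0,0],[0,2,0,0,0,0,0],[0,0,0,0,0,0,0],[0,0,0,0,0,0,0]]]' |grep -E "eef|tcp|ft"
python3 - <<'E'
from h import *
planter(snapshot("top")); print(get_obs()["joint_pos"].round(2)); goto(.49,.108,.062)
E
```

```text
tcp_pos: [0.5229, -0.1073, 0.0637]
ft_force: [-7.3, -3.6, 1.7]
tcp_pos: [0.4879, 0.1086, 0.1798]
eef_rot: [[-0.954, 0.001, 0.3], [-0.003, 1.0, -0.013], [-0.3, -0.013, -0.954]]
ft_force: [-0.6, -0.2, 0.2]
tube [0.5864 0.0037] r 9.1 rect 598 4 106 237 yaw 2.9 centre [0.5984 0.0043] L [0.528  0.1109] R [ 0.539  -0.1088] backL [0.6568 0.1374] backR [ 0.6698 -0.1223]
[ 0.32  0.17 -0.8   2.22  0.5   0.59  0.72]
tool cm [ 3.34  0.17 11.28] turn [-0.014  0.305 -0.   ]
```

```bash
python3 -m pendant '[[[0.6,0,1.5,0,0,0,0],[0.9,0,2.8,0,0,0,0],[0.9,0,2.8,0,0,0,0],[0.7,0,2.6,0,0,0,0],[0.3,0,1.5,0,0,0,0],[0,0,0,0,0,0,0]]]' |grep -E "tcp|ft"
python3 -m pendant '[[[-0.38,0,0.12,0,0,0,0],[-0.38,0,0.12,0,0,0,0],[-0.38,0,0.12,0,0,0,0],[-0.38,0,0.12,0,0,0,0],[-0.38,0,0.12,0,0,0,0],[-0.38,0,0.12,0,0,0,0],[-0.38,0,0.12,0,0,0,0],[-0.38,0,0.12,0,0,0,0],[-0.38,0,0.12,0,0,0,0],[-0.38,0,0.12,0,0,0,0]]]' |grep -E "tcp|ft"
python3 - <<'E'
from h import *
planter(snapshot("top"))
E
```

```text
tcp_pos: [0.4884, 0.1054, 0.0608]
ft_force: [0.3, -1.0, 0.5]
tcp_pos: [0.5285, 0.1075, 0.0622]
ft_force: [-8.7, 4.8, 4.9]
tube [0.5944 0.0022] r 9.3 rect 607 1 106 239 yaw -1.0 centre [0.6064 0.002 ] L [0.5434 0.1132] R [ 0.5394 -0.1068] backL [0.6738 0.1308] backR [ 0.669  -0.1292]
```

Continue 24 mm, then change to the right corner.

```bash
python3 -m pendant '[[[-0.38,0,0.12,0,0,0,0],[-0.38,0,0.12,0,0,0,0],[-0.38,0,0.12,0,0,0,0],[-0.38,0,0.12,0,0,0,0],[-0.38,0,0.12,0,0,0,0],[-0.38,0,0.12,0,0,0,0]]]' |grep -E "tcp|ft"
python3 -m pendant '[[[1.5,0,-0.5,0,0,0,0],[2.4,0,-0.8,0,0,0,0],[-0.9,0,-2.8,0,0,0,0],[-0.9,0,-2.8,0,0,0,0],[-0.9,0,-2.8,0,0,0,0],[-0.9,0,-2.8,0,0,0,0],[0,-2,0,0,0,0,0],[0,-3.5,0,0,0,0,0],[0,-3.5,0,0,0,0,0],[0,-3.5,0,0,0,0,0],[0,-3.5,0,0,0,0,0],[0,-3.3,0,0,0,0,0],[0,-1.9,0,0,0,0,0],[0,0,0,0,0,0,0],[0,0,0,0,0,0,0]]]' |grep -E "eef|tcp|ft"
python3 - <<'E'
from h import *
planter(snapshot("top")); goto(.505,-.105,.062);print(get_obs()["time_s"])
E
```

```text
tcp_pos: [0.5523, 0.1074, 0.0621]
ft_force: [-7.5, 3.7, 2.8]
tcp_pos: [0.5121, -0.1039, 0.1836]
eef_rot: [[-0.954, 0.003, 0.301], [-0.001, 1.0, -0.014], [-0.301, -0.013, -0.954]]
ft_force: [-0.1, 0.0, -0.2]
tube [ 0.6077 -0.0028] r 9.1 rect 620 -4 106 239 yaw -7.0 centre [ 0.6196 -0.0043] L [0.5685 0.1129] R [ 0.5416 -0.1055] backL [0.7    0.1168] backR [ 0.6682 -0.1412]
tool cm [ 4.35 -0.02 11.39] turn [-0.013  0.305  0.   ]
85.65
```

```bash
python3 -m pendant '[[[1.2,0,1.5,0,0,0,0],[1,0,2.8,0,0,0,0],[0.9,0,2.8,0,0,0,0],[0.9,0,2.7,0,0,0,0],[0.4,0,1.6,0,0,0,0],[0,0,0,0,0,0,0]]]' |grep -E "tcp|ft"
python3 -m pendant '[[[-0.57,0,0.18,0,0,0,0],[-0.38,0,0.12,0,0,0,0],[-0.38,0,0.12,0,0,0,0],[-0.38,0,0.12,0,0,0,0],[-0.38,0,0.12,0,0,0,0],[-0.38,0,0.12,0,0,0,0],[-0.38,0,0.12,0,0,0,0],[-0.38,0,0.12,0,0,0,0],[-0.38,0,0.12,0,0,0,0],[-0.38,0,0.12,0,0,0,0],[-0.38,0,0.12,0,0,0,0],[-0.38,0,0.12,0,0,0,0],[-0.38,0,0.12,0,0,0,0]]]' |grep -E "tcp|ft"
python3 - <<'E'
from h import *
planter(snapshot("top"))
E
```

```text
tcp_pos: [0.5036, -0.1034, 0.0599]
ft_force: [0.3, -0.3, 0.7]
tcp_pos: [0.557, -0.1067, 0.0611]
ft_force: [-7.3, -4.6, 2.8]
tube [0.6245 0.0021] r 9.1 rect 634 2 100 237 yaw 0.2 centre [0.6365 0.0022] L [0.571  0.1119] R [ 0.572  -0.1081] backL [0.7009 0.1324] backR [ 0.702  -0.1276]
```

```bash
python3 -m pendant '[[[-0.38,0,0.12,0,0,0,0],[-0.38,0,0.12,0,0,0,0],[-0.38,0,0.12,0,0,0,0],[-0.38,0,0.12,0,0,0,0],[-0.28,0,0.09,0,0,0,0]]]' |grep -E "tcp|ft"
python3 -m pendant '[[[1.5,0,-0.5,0,0,0,0],[2.6,0,-0.9,0,0,0,0],[-0.9,0,-2.8,0,0,0,0],[-0.9,0,-2.8,0,0,0,0],[-0.9,0,-2.8,0,0,0,0],[-0.9,0,-2.8,0,0,0,0],[0,2,0,0,0,0,0],[0,3.5,0,0,0,0,0],[0,3.5,0,0,0,0,0],[0,3.5,0,0,0,0,0],[0,3.5,0,0,0,0,0],[0,3.3,0,0,0,0,0],[0,2,0,0,0,0,0],[0,0,0,0,0,0,0],[0,0,0,0,0,0,0]]]' |grep -E "eef|tcp|ft"
python3 - <<'E'
from h import *
planter(snapshot("top")); goto(.54,.108,.062)
E
```

```text
tcp_pos: [0.576, -0.1067, 0.0611]
ft_force: [-7.4, -4.3, 1.6]
tcp_pos: [0.5349, 0.1092, 0.1774]
eef_rot: [[-0.954, 0.002, 0.3], [-0.003, 1.0, -0.013], [-0.3, -0.014, -0.954]]
ft_force: [0.4, 0.2, -0.0]
tube [0.6345 0.0057] r 9.2 rect 635 7 95 241 yaw 0.8 centre [0.6465 0.0059] L [0.5799 0.1149] R [ 0.5831 -0.105 ] backL [0.7096 0.1368] backR [ 0.7133 -0.1232]
tool cm [ 2.98  0.11 11.16] turn [-0.014  0.305 -0.001]
```

```bash
sed -i 's/m\[:190\]=0/m[:160]=0/; s/w\[180:275/w[165:275/' h.py; python3 - <<'E'
from h import *
planter(snapshot("top"))
E
python3 -m pendant '[[[0.4,0,1.5,0,0,0,0],[0.8,0,2.8,0,0,0,0],[0.8,0,2.7,0,0,0,0],[0.7,0,2.6,0,0,0,0],[0.3,0,1.5,0,0,0,0],[0,0,0,0,0,0,0]]]' |grep -E "tcp|ft"
```

```text
tube [0.6347 0.0061] r 9.2 rect 646 7 105 238 yaw 4.9 centre [0.6467 0.0071] L [0.5725 0.1112] R [ 0.5913 -0.108 ] backL [0.7003 0.1422] backR [ 0.7225 -0.1169]
tcp_pos: [0.5388, 0.1063, 0.0607]
ft_force: [0.3, -0.3, 0.5]
```

```bash
python3 -m pendant '[[[-0.38,0,0.12,0,0,0,0],[-0.38,0,0.12,0,0,0,0],[-0.38,0,0.12,0,0,0,0],[-0.38,0,0.12,0,0,0,0],[-0.38,0,0.12,0,0,0,0],[-0.38,0,0.12,0,0,0,0],[-0.38,0,0.12,0,0,0,0],[-0.38,0,0.12,0,0,0,0],[-0.38,0,0.12,0,0,0,0],[-0.38,0,0.12,0,0,0,0],[-0.38,0,0.12,0,0,0,0],[-0.28,0,0.09,0,0,0,0]]]' |grep -E "tcp|ft"
python3 -m pendant '[[[1.5,0,-0.5,0,0,0,0],[2.6,0,-0.9,0,0,0,0],[-0.9,0,-2.8,0,0,0,0],[-0.9,0,-2.8,0,0,0,0],[-0.9,0,-2.8,0,0,0,0],[-0.9,0,-2.8,0,0,0,0],[0,-2,0,0,0,0,0],[0,-3.5,0,0,0,0,0],[0,-3.5,0,0,0,0,0],[0,-3.5,0,0,0,0,0],[0,-3.5,0,0,0,0,0],[0,-3.3,0,0,0,0,0],[0,-1.9,0,0,0,0,0],[0,0,0,0,0,0,0],[0,0,0,0,0,0,0]]]' |grep -E "eef|tcp|ft"
python3 - <<'E'
from h import *
planter(snapshot("top")); goto(.555,-.105,.062)
E
```

```text
tcp_pos: [0.586, 0.1084, 0.0625]
ft_force: [-7.1, 3.7, 3.5]
tcp_pos: [0.5434, -0.103, 0.1842]
eef_rot: [[-0.954, 0.003, 0.301], [-0.001, 1.0, -0.014], [-0.301, -0.013, -0.954]]
ft_force: [-0.7, 0.9, 0.6]
tube [6.508e-01 5.000e-04] r 9.0 rect 662 1 104 238 yaw -2.2 centre [0.6628 0.    ] L [0.602  0.1124] R [ 0.5937 -0.1074] backL [0.7327 0.1275] backR [ 0.7228 -0.1323]
tool cm [ 2.57 -0.11 12.01] turn [-0.014  0.306  0.   ]
```

```bash
python3 -m pendant '[[[0.2,0,1.5,0,0,0,0],[0.7,0,3,0,0,0,0],[0.7,0,3,0,0,0,0],[0.6,0,2.9,0,0,0,0],[0.3,0,1.4,0,0,0,0],[0,0,0,0,0,0,0]]]' |grep -E "tcp|ft"
python3 -m pendant '[[[-0.38,0,0.12,0,0,0,0],[-0.38,0,0.12,0,0,0,0],[-0.38,0,0.12,0,0,0,0],[-0.38,0,0.12,0,0,0,0],[-0.38,0,0.12,0,0,0,0],[-0.38,0,0.12,0,0,0,0],[-0.38,0,0.12,0,0,0,0]]]' |grep -E "tcp|ft"
python3 - <<'E'
from h import *
planter(snapshot("top"));goto(.5885,-.105,.062)
E
```

```text
tcp_pos: [0.5543, -0.1025, 0.0623]
ft_force: [0.6, -0.2, -0.3]
tcp_pos: [0.582, -0.1051, 0.0636]
ft_force: [-9.1, -3.3, 5.4]
tube [0.6522 0.0009] r 9.0 rect 665 1 106 239 yaw -1.0 centre [0.6642 0.0007] L [0.601  0.1118] R [ 0.5974 -0.1082] backL [0.7314 0.1296] backR [ 0.727  -0.1304]
tool cm [-0.52  0.02  0.33] turn [-0.015  0.303 -0.001]
```

Two more millimetres twice, then check clear of the arm.

```bash
python3 -m pendant '[[[-0.38,0,0.12,0,0,0,0],[-0.2,0,0.06,0,0,0,0],[0,0,0,0,0,0,0]]]' |grep -E "tcp|ft"
python3 -m pendant '[[[1.5,0,-0.5,0,0,0,0],[2.6,0,-0.9,0,0,0,0],[0,0,-3,0,0,0,0],[0,0,-3,0,0,0,0],[0,0,-3,0,0,0,0],[0,0,-3,0,0,0,0],[0,0,0,0,0,0,0],[0,0,0,0,0,0,0]]]' |grep -E "tcp|ft"
python3 - <<'E'
from h import *
t=snapshot("top");s=snapshot("scene");cv2.imwrite("pics/t_e.png",t);cv2.imwrite("pics/s_e.png",s)
planter(t); print(get_obs()["time_s"])
# scene: profile along world x on z=0 behind planter at several y, to find planter back bottom edge & rail foot
for y in(-.1,-.05,.0,.05,.1):
    L=[]
    for x in np.arange(.70,.775,.003):
        u,v=proj("scene",(x,y,0)); L.append(int(cv2.getRectSubPix(s,(1,1),(float(u),float(v))).mean()))
    print(y,L)
E
```

```text
tcp_pos: [0.588, -0.1055, 0.0635]
ft_force: [-5.4, -3.7, 1.1]
tcp_pos: [0.5097, -0.1036, 0.18]
ft_force: [0.1, 0.5, -0.2]
tube [0.6558 0.0019] r 9.1 rect 669 1 104 237 yaw 0.8 centre [0.6678 0.0021] L [0.6014 0.1112] R [ 0.6043 -0.1088] backL [0.7311 0.1329] backR [ 0.7345 -0.1271]
95.6
-0.1 [42, 48, 63, 75, 79, 81, 76, 54, 42, 76, 129, 144, 146, 146, 145, 135, 95, 109, 142, 145, 145, 146, 147, 144, 139, 140]
-0.05 [76, 75, 74, 75, 74, 75, 73, 54, 43, 80, 130, 145, 146, 145, 145, 140, 106, 102, 138, 147, 148, 148, 150, 148, 142, 141]
0.0 [79, 80, 82, 79, 79, 78, 77, 62, 42, 77, 127, 141, 143, 145, 143, 122, 99, 115, 142, 149, 149, 149, 150, 147, 141, 141]
0.05 [81, 81, 81, 80, 80, 78, 70, 48, 41, 72, 124, 142, 143, 143, 143, 124, 89, 109, 138, 145, 145, 145, 145, 143, 136, 137]
0.1 [75, 74, 73, 72, 73, 74, 76, 57, 39, 71, 127, 141, 141, 142, 142, 137, 104, 101, 132, 141, 143, 143, 143, 141, 136, 134]
```

```bash
python3 -m pendant '[[[0,2,0,0,0,0,0],[0,3.5,0,0,0,0,0],[0,3.5,0,0,0,0,0],[0,3.5,0,0,0,0,0],[0,3.5,0,0,0,0,0],[0,3.3,0,0,0,0,0],[0,2,0,0,0,0,0],[0,0,0,0,0,0,0],[0,0,0,0,0,0,0]]]' |grep -E "tcp|ft"
python3 - <<'E'
from h import *
planter(snapshot("top"));goto(.565,.108,.062)
E
```

```text
tcp_pos: [0.5096, 0.1107, 0.1756]
ft_force: [-0.4, -1.0, -0.9]
tube [0.6557 0.0018] r 9.2 rect 668 2 103 239 yaw 0.7 centre [0.6677 0.002 ] L [0.6013 0.1111] R [ 0.6041 -0.1089] backL [0.731  0.1328] backR [ 0.7344 -0.1272]
tool cm [-1.88 -0.02 12.51] turn [-0.014  0.304  0.   ]
```

```bash
python3 -m pendant '[[[-0.3,0,2.3,0,0,0,0],[-0.3,0,2.8,0,0,0,0],[-0.3,0,2.8,0,0,0,0],[-0.4,0,2.7,0,0,0,0],[-0.4,0,1.7,0,0,0,0],[0,0,0,0,0,0,0]]]' |grep -E "tcp|ft"
python3 -m pendant '[[[-0.38,0,0.12,0,0,0,0],[-0.38,0,0.12,0,0,0,0],[-0.38,0,0.12,0,0,0,0],[-0.38,0,0.12,0,0,0,0],[-0.38,0,0.12,0,0,0,0],[0,0,0,0,0,0,0]]]' |grep -E "tcp|ft"
python3 - <<'E'
from h import *
goto(.5895,.108,.062)
E
```

```text
tcp_pos: [0.5628, 0.1071, 0.062]
ft_force: [-0.3, 0.8, 0.3]
tcp_pos: [0.5838, 0.1084, 0.0647]
ft_force: [0.3, -0.1, 0.5]
tool cm [-0.47 -0.03  0.43] turn [-0.014  0.306 -0.001]
```

```bash
python3 -m pendant '[[[-0.2,0,0.07,0,0,0,0],[0,0,0,0,0,0,0]]]' |grep -E "tcp|ft"
python3 -m pendant '[[[-0.2,0,0.07,0,0,0,0],[0,0,0,0,0,0,0]]]' |grep -E "tcp|ft"
python3 -m pendant '[[[-0.1,0,0.03,0,0,0,0],[0,0,0,0,0,0,0]]]' |grep -E "tcp|ft"
```

```text
tcp_pos: [0.5854, 0.1085, 0.0643]
ft_force: [0.7, 0.7, -0.7]
tcp_pos: [0.587, 0.1086, 0.0641]
ft_force: [-4.8, -0.7, 3.0]
tcp_pos: [0.5877, 0.1088, 0.064]
ft_force: [-6.2, 1.2, 4.8]
```

```bash
python3 - <<'E'
from h import *
planter(snapshot("top"))
E
```

```text
tube [0.6555 0.0014] r 9.1 rect 668 2 105 238 yaw 0.1 centre [0.6675 0.0014] L [0.6023 0.1113] R [ 0.6027 -0.1087] backL [0.7322 0.1316] backR [ 0.7328 -0.1284]
```

```bash
python3 -m pendant '[[[1.5,0,-0.5,0,0,0,0],[2.6,0,-0.9,0,0,0,0],[0,0,-3,0,0,0,0],[0,0,-3,0,0,0,0],[0,0,-3,0,0,0,0],[0,0,-3,0,0,0,0],[0,0,-3,0,0,0,0],[0,0,0,0,0,0,0],[0,0,0,0,0,0,0]]]' |grep -E "tcp|ft"
python3 - <<'E'
from h import *
t=snapshot("top");s=snapshot("scene");planter(t)
t0=cv2.imread("pics/top0.png");s0=cv2.imread("pics/scene0.png")
for n,a,b,r in(("rammer s",s0,s,(345,135,385,215)),("jar s",s0,s,(400,175,450,240)),("timer/jam/cactus s",s0,s,(90,320,270,410)),("dipper/mister t",t0,t,(70,180,150,300)),("jar t",t0,t,(165,175,222,235)),("rammer t",t0,t,(160,255,220,305)),("right t",t0,t,(460,180,550,300)),("timer t",t0,t,(418,190,455,232))):
    x0,y0,x1,y1=r; d=cv2.absdiff(a,b)[y0:y1,x0:x1].max(2)>45; print(n,int(d.sum()),"of",d.size)
H=lambda im:[(c.round(1).tolist(),st.tolist()) for c,st in blobs(im,(8,60,120),(20,190,255),(350,140,385,215),20)]
print(H(s0),H(s),get_obs()["time_s"])
print("tube brown px",int(cv2.inRange(cv2.cvtColor(t,cv2.COLOR_BGR2HSV),(5,60,40),(20,255,160))[196:206,309:321].sum()/255))
E
```

```text
tcp_pos: [0.5004, 0.1101, 0.2088]
ft_force: [-0.4, 0.3, -0.2]
tube [0.6558 0.0019] r 9.1 rect 668 2 105 238 yaw -0.0 centre [0.6678 0.0019] L [0.6029 0.1119] R [ 0.6027 -0.1081] backL [0.7329 0.1319] backR [ 0.7327 -0.1281]
rammer s 233 of 3200
jar s 76 of 3250
timer/jam/cactus s 52 of 16200
dipper/mister t 0 of 9600
jar t 0 of 3420
rammer t 812 of 3000
right t 0 of 10800
timer t 0 of 1554
[([371.1, 153.1], [17, 6, 8, 18, 82]), ([378.8, 196.3], [23, 52, 12, 10, 56]), ([358.4, 203.3], [4, 58, 11, 10, 38])] [([372.3, 154.4], [18, 7, 8, 18, 87]), ([379.2, 196.6], [24, 52, 11, 10, 58]), ([360.8, 204.4], [4, 58, 19, 13, 83])] 99.4
tube brown px 0
```

```bash
python3 -c "
from station import finish_job; print(finish_job())"
```

```text
the job is handed in; nothing more can be done
None
```

The job is handed in after about 99 s: all four tablets are packed firm at the bottom of the tube, the rammer stands on its mat, and the planter is square to the rail with a gap of about 22 mm.

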